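Make up a lure counter display

ROBOT

A 6-joint arm with a two-finger parallel gripper is mounted at the origin on the work surface. World frame = base frame: x ahead of the robot, y to its left, z up, the work surface at z = 0. Lengths are in m, angles in degrees, forces in N, time in s.
With the tool pointing down it reaches from about 0.35 to 0.875 m from the base axis. Payload 4.2 kg.
Tool frame: the origin (TCP) lies at the very end of the fingers, on their centre line; the grasp point (between the pads) lies 19 mm behind it; z points along the fingers, y is the direction in which the jaws open and shut (so a half turn about z gives the same grasp; the last joint's range is limited). The gripper opens to 87 mm and grips with 3 to 60 N. Pads are 19 mm wide; open, the fingers measure 117 mm over their backs; the gripper's body (75 mm by 190 mm) begins 51 mm behind the grasp point.
Start: joints at [87.869, 22.042, 0.453, 0, -68.411, -14.817], TCP at [0.182, 0.598, 0.183] pointing down, gripper open.
Joint ranges: [-179.83, 179.83], [-69.29, 118.12], [-61.27, 80.66], [-181.25, 117.63], [-171.15, -9.14], [-177.46, 177.46]. Speed limits (degrees/s): [159.86, 159.86, 180, 180, 180, 180].

INTERFACE

Orientations are given as a 3x3 rotation matrix whose columns are the frame's x, y, z axes.
In Python, from station import r, imaging gives the robot as it stands. The module is installed in compiled form; this text tells all that it offers.
- The arm moves only by the tool move_arm, never from a script. Its argument "motion" is one flat list of numbers, 7 for each row, row after row: the shift along the tool's x, y, z in units of 40 mm (1.0 is 40 mm), then the turn, a rotation vector about the tool's x, y, z in units of 5 degrees (1.0 is 5 degrees), then the gripper's target within -1 to 1 (shut at 1, half-way at 0, fully open at -1). In form: [dx, dy, dz, wx, wy, wz, gripper, dx, dy, dz, wx, wy, wz, gripper, ...]. A call has 1 to 20 rows; each row is the pose to reach, as a shift and turn from the pose measured when the call began, along the tool's axes at that moment; what a row does not reach only later rows make up. A row lasts 1/12 s, in which the tool goes at most 41.7 mm and 7.16 degrees, less where a joint would pass 70% of its speed; a pose out of reach is approached as far as the arm can. A call with a gripper value outside its range is refused whole. The fingers move at their own pace and stop on an object; the grip force is fixed at half the most. Time passes only in rows, so rows that repeat a pose let the fingers close. It gives the time, the measured TCP pose, the force and the opening at its end, in the units of the state.
- r.sense(): the state, without advancing time (a new reading comes with each control period).
- imaging.capture(name): name is "scene" or "top" or "wrist"; returns the picture (480x640x3 uint8, blue, green, red); there is no depth.
- imaging.camera_params(name): a dict with "intrinsics" (3x3 intrinsics, pixels), "world_from_camera" (4x4, takes a point from camera to world coordinates). Camera axes: x right, y down, z forward; pixel columns grow to the right and rows downward; lengths in m; the calibration is good to about 2 mm. A picture is of the moment at which its call begins: read the wrist's pose just before it. camera_params takes no time and is no camera call; for the wrist camera it gives the pose at the moment of the call.
- r.finish_job(): hands the job in, once; it reports no verdict.
The state is a dict: "time_s": time; "joints": joint angles; "joint_velocities": joint speeds; "effort": joint torques, N m; "tcp_pos": TCP position; "ee_rot": TCP orientation; "wrist_force": force on the tool from outside, world axes, zero at the start; "moment": the same for the moment, N m; "gripper_width": opening from 0.0 (shut) to 1.0 (fully open).
Only numpy, scipy, OpenCV 4.12 (cv2) and the standard library are available. Lean on these libraries where they do the work, as an engineer would, in place of code of your own. Each camera call takes 0.05 s, during which the arm holds its last target.

TASK

Make up the counter display: stand every lure box from the metal tray upright in a bay of its own, pinching the thin card boxes only lightly, then set the cover over them and press it down until all four posts have clicked through and it lies flat on their shoulders. Slide the ticket holder into the channel at the display's front until it is fully home and the spring catch has clicked behind it, and leave the other things on the table where they are.

Things in the scene. Friction and masses are not known exactly. Their poses are not given: they have to be found in the camera images.
- display: white plastic counter display, fixed in a plywood nest board 284 x 200 mm. Origin: at table height under the middle of its four snap posts; z up, -x its front (ticket channel). Its floor is 18 above the table. Round pillars, radius 9, at x = +-76, y = +-52 mm carry the cover on shoulders 64 above the origin; on each a snap head rises 15.5 higher: an 8 mm round-topped pin with two sloped spring barbs, 16 across along x
- bay1 (a point): front (-x), right (-y) bay of the display, 60 (x) x 34 (y) mm inside, walled by ribs 7 mm high; the point where the centre of a seated lure box lies, 20 mm above the bay's floor; axes as the display's; bays lie 68 mm apart in x, 60 in y
- bay2 (a point): front (-x), left (+y) bay of the display, 60 (x) x 34 (y) mm inside, walled by ribs 7 mm high; the point where the centre of a seated lure box lies, 20 mm above the bay's floor; axes as the display's; bays lie 68 mm apart in x, 60 in y
- bay3 (a point): back (+x), right (-y) bay of the display, 60 (x) x 34 (y) mm inside, walled by ribs 7 mm high; the point where the centre of a seated lure box lies, 20 mm above the bay's floor; axes as the display's; bays lie 68 mm apart in x, 60 in y
- bay4 (a point): back (+x), left (+y) bay of the display, 60 (x) x 34 (y) mm inside, walled by ribs 7 mm high; the point where the centre of a seated lure box lies, 20 mm above the bay's floor; axes as the display's; bays lie 68 mm apart in x, 60 in y
- box1_center (a point): lure box of thin card with a clear window on top, 56 (its x) x 30 (its y) x 40 mm high, 30 to 70 g; the point is its centre. It is crushed if the fingers' force on it (both pads added) passes 90 N: pinch it at 30 N a side or less. First stands upright on the tray, its y sides about 32 mm from the next box, x ends 12 mm; may be absent
- box2_center (a point): lure box of thin card with a clear window on top, 56 (its x) x 30 (its y) x 40 mm high, 30 to 70 g; the point is its centre. It is crushed if the fingers' force on it (both pads added) passes 90 N: pinch it at 30 N a side or less. First stands upright on the tray, its y sides about 32 mm from the next box, x ends 12 mm; may be absent
- box3_center (a point): lure box of thin card with a clear window on top, 56 (its x) x 30 (its y) x 40 mm high, 30 to 70 g; the point is its centre. It is crushed if the fingers' force on it (both pads added) passes 90 N: pinch it at 30 N a side or less. First stands upright on the tray, its y sides about 32 mm from the next box, x ends 12 mm; may be absent
- box4_center (a point): lure box of thin card with a clear window on top, 56 (its x) x 30 (its y) x 40 mm high, 30 to 70 g; the point is its centre. It is crushed if the fingers' force on it (both pads added) passes 90 N: pinch it at 30 N a side or less. First stands upright on the tray, its y sides about 32 mm from the next box, x ends 12 mm; may be absent
- cover_grip (a point): the display's cover, a grey plastic plate 176 (x) x 128 (y) x 4 mm, about 90 g, with four windows (53 x 26, at x = +-31.5, y = +-31), four square 12 mm holes at x = +-76, y = +-52, and on top a finger ridge 80 long (x), 14 wide (y), 26 high. The point: middle of the ridge, 17 mm above the plate's underside; z up. Lies on the table at first. Fits either way round
- cover_hole1 (a point): centre of the cover's hole at its -x, -y corner, at the underside. Clicked through, it lies on a post's axis 64 mm above the display's origin; resting on the barbs unclicked it lies about 10 mm higher. A post clicks with 6 to 12 N pressed beside it (the far corner then rocks up a few mm until pressed too); all four at once, on the ridge, need about 18 N
- cover_hole2 (a point): centre of the cover's hole at its -x, +y corner, at the underside. Clicked through, it lies on a post's axis 64 mm above the display's origin; resting on the barbs unclicked it lies about 10 mm higher. A post clicks with 6 to 12 N pressed beside it (the far corner then rocks up a few mm until pressed too); all four at once, on the ridge, need about 18 N
- cover_hole3 (a point): centre of the cover's hole at its +x, -y corner, at the underside. Clicked through, it lies on a post's axis 64 mm above the display's origin; resting on the barbs unclicked it lies about 10 mm higher. A post clicks with 6 to 12 N pressed beside it (the far corner then rocks up a few mm until pressed too); all four at once, on the ridge, need about 18 N
- cover_hole4 (a point): centre of the cover's hole at its +x, +y corner, at the underside. Clicked through, it lies on a post's axis 64 mm above the display's origin; resting on the barbs unclicked it lies about 10 mm higher. A post clicks with 6 to 12 N pressed beside it (the far corner then rocks up a few mm until pressed too); all four at once, on the ridge, need about 18 N
- ticket_center (a point): ticket holder, white plastic, 60 long (y), 46 mm high, about 35 g: a flat weighted foot 40 wide (x) and 5 thick, and on it an upright wall 10 thick (x), to be grasped across its thickness. The point is its centre, 23 mm above its underside; z up. Stands on the table at first. Fits either way round
- slot_home (a point): centre of a holder fully home in the channel (x = -122 of the display, floor 18 above the table), axes as the display's. Lipped walls run 67 mm, from y = -36.5 of this point to the end stop: 44 wide, lips 8.5 above the floor and 20 apart, tops 11.5. Before them lies an open run-in with low flared guides: a holder 95 mm short (-y) stands on it, clear; its foot slides in under the lips towards +y
- catch (a joint): spring catch at the channel's mouth on its front (-x) side: m pushed outwards; 0 = sprung out, in the way (at rest, or clicked behind the foot); the passing foot pushes it 0.002 to 0.004 aside; sliding takes 3 to 10 N; it springs back as the holder gets home
- spool: bystander: black spool of line, 48 mm across, 26 high, standing on end; origin at the middle of its underside
- tape_dispenser: bystander: grey desk tape dispenser, 160 x 62 x 88 mm; origin at the middle of its underside
- pen_cup: bystander: white cup, 72 mm across, 95 high; origin at the middle of its underside
- tin: bystander: flat round tin, 66 mm across, 30 high; origin at the middle of its underside
- stamp: bystander: wooden hand stamp, 55 x 22 x 58 mm; origin at the middle of its underside
- marker: bystander: marker pen lying, 130 mm long; origin at the middle of its underside
- tray: shallow aluminium tray, 156 (x) x 180 (y) mm, walls 12 high and 3 thick, floor 5 above the table; fixed; origin under its middle
Not all that is in view belongs to the job. Leave any blue look-alike of the part that bears box1_center alone.

How it is judged (in metres and radians):
On the way, in this order (a step that is already met when the one before it is completed fails the run):
1. every lure box stands in a bay of its own ((distance between box1_center and bay1 below 0.005 m or distance between box1_center and bay2 below 0.005 m or distance between box1_center and bay3 below 0.005 m or distance between box1_center and bay4 below 0.005 m) and angle between each of box1_center, box2_center, box3_center, box4_center's own z axis and vertical below 0.15 rad and (distance between box2_center and bay1 below 0.005 m or distance between box2_center and bay2 below 0.005 m or distance between box2_center and bay3 below 0.005 m or distance between box2_center and bay4 below 0.005 m) and (distance between box3_center and bay1 below 0.005 m or distance between box3_center and bay2 below 0.005 m or distance between box3_center and bay3 below 0.005 m or distance between box3_center and bay4 below 0.005 m) and (distance between box4_center and bay1 below 0.005 m or distance between box4_center and bay2 below 0.005 m or distance between box4_center and bay3 below 0.005 m or distance between box4_center and bay4 below 0.005 m)), for 0.2 s.
2. the cover is clicked through on all four posts (horizontal distance between cover_grip and display below 0.004 m and z of cover_hole1 in the frame of display between 0.061 and 0.0655 m and z of cover_hole2 in the frame of display between 0.061 and 0.0655 m and z of cover_hole3 in the frame of display between 0.061 and 0.0655 m and z of cover_hole4 in the frame of display between 0.061 and 0.0655 m), for 0.2 s.
At the end, for the whole second after the job is handed in: Every lure box upright within 5 mm of a bay's point; the cover's middle within 4 mm of the posts' middle and its holes at most 1.5 mm above the shoulders; the ticket holder within 4 mm of home, in line, and the catch sprung back (under 1 mm) (all of step 1 and all of step 2 and distance between ticket_center and slot_home below 0.004 m and value of joint catch below 0.001 m and angle between the y axis of ticket_center and the y axis of display, either way round below 0.1 rad); the robot touches nothing.
It fails at once if a lure box is crushed (fingers' force on it over 90 N, both pads added) (contact force between the fingers and box1 above 90 N or contact force between the fingers and box2 above 90 N or contact force between the fingers and box3 above 90 N or contact force between the fingers and box4 above 90 N).
It fails at once if a bystander is knocked more than 50 mm away (distance of any of spool, tape_dispenser, pen_cup, tin, stamp, marker from where it was at the start of the episode above 0.05 m).
Of box1, box2, box3, box4 only 2 to 4 are there at a start; the rules pass over those that are not, and their reading is None.
At some moment in a run one of cover, ticket may be knocked a few centimetres aside while the robot is not near it.
It also fails if it takes over 210 s, if anything falls off the work surface, if the arm or the gripper's body presses on something with over 40 N, if the wrist force passes 120 N, or if a joint passes its speed limit or range.

## Working session

There is one attempt and no reset: what is moved stays moved. The work goes in short steps, Python scripts to look and compute and a tool call to move; the robot and the scene stay as the last step left them, time stands still between calls to the robot, and variables do not carry over. Pictures are saved under pics/ and viewed, and the job is handed in when it is done.

Besides the shell and the picture viewer there is one more tool, called after "Request:" by a JSON object that holds its "fn" and its "kwargs", one argument or row to a line. move_arm: Moves the arm, as the interface text tells. Its arguments: {"type":"object","properties":{"motion":{"type":"array","items":{"type":"number"}}},"required":["motion"]}

```bash
mkdir -p pics
python3 - <<'E'
from station import r, imaging
import cv2,numpy as np
s=r.sense();print({k:np.round(v,4).tolist() for k,v in s.items()})
for n in ["scene","top","wrist"]:
    p=imaging.camera_params(n);print(n,np.round(p["intrinsics"],1).tolist(),np.round(p["world_from_camera"],4).tolist())
    cv2.imwrite(f"pics/{n}0.png",imaging.capture(n))
E
```

```text
{'time_s': 0.0, 'joints': [87.8681, 22.0907, 0.3795, -0.0317, -68.4095, -14.8159], 'joint_velocities': [-0.034, 0.0636, -0.0746, -0.0621, -0.0062, 0.0589], 'effort': [0.0009, -39.0666, 18.7399, 4.2196, 0.0109, -0.0002], 'tcp_pos': [0.182, 0.5972, 0.1817], 'ee_rot': [[0.9565, -0.2917, -0.0006], [-0.2917, -0.9565, -0.0021], [0.0, 0.0022, -1.0]], 'wrist_force': [-0.1861, -0.3573, -0.0225], 'moment': [0.004, -0.0024, 0.0157], 'gripper_width': 0.9955}
scene [[525.9, 0.0, 321.3], [0.0, 525.9, 240.1], [0.0, 0.0, 1.0]] [[0.349, 0.6525, -0.6726, 1.5495], [0.9371, -0.25, 0.2437, -0.3461], [-0.0092, -0.7154, -0.6987, 1.0435], [0.0, 0.0, 0.0, 1.0]]
top [[436.1, 0.0, 313.3], [0.0, 436.1, 242.4], [0.0, 0.0, 1.0]] [[0.015, -0.9839, 0.1784, 0.41], [-0.9999, -0.0153, -0.0008, 0.0141], [0.0035, -0.1783, -0.984, 1.1032], [0.0, 0.0, 0.0, 1.0]]
wrist [[405.6, 0.0, 316.8], [0.0, 405.6, 239.6], [0.0, 0.0, 1.0]] [[-0.2904, -0.9255, -0.2433, 0.2482], [-0.9569, 0.2814, 0.0715, 0.578], [0.0023, 0.2536, -0.9673, 0.3837], [0.0, 0.0, 0.0, 1.0]]
```

View pics/scene0.png

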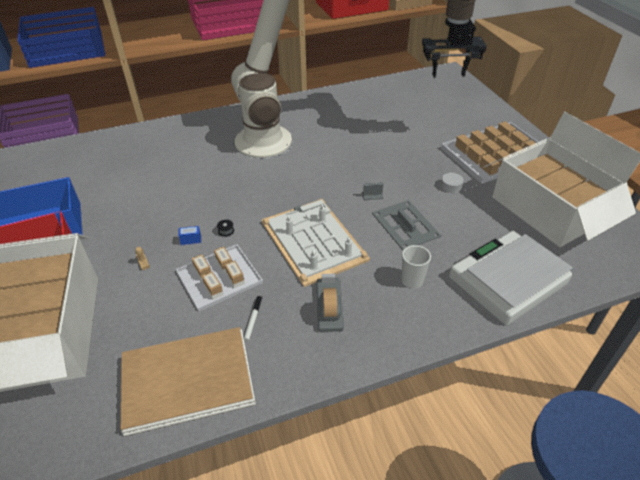

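View pics/top0.png

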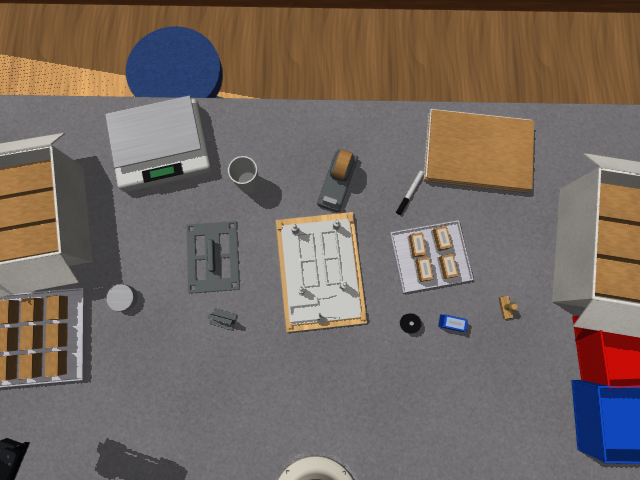

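View pics/wrist0.png

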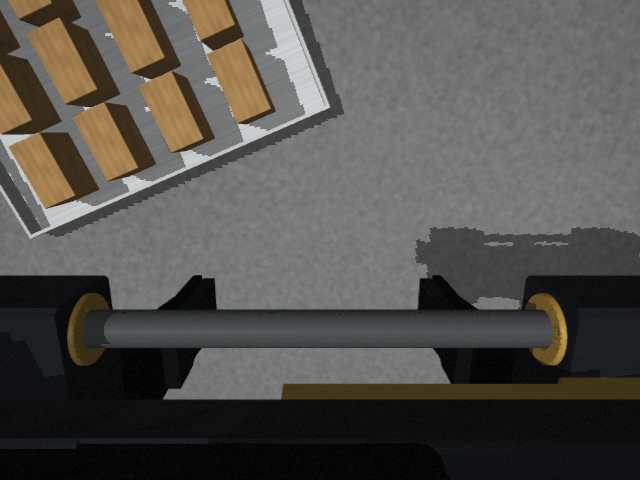

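Scene: the tray with 4 tan boxes is at top-view (432,257), and the blue look-alike at (453,323) stays put. The display is at (320,272), the cover at (213,257) and the ticket at (223,318). Next I'll write helpers and get coarse positions.

```bash
cat > h.py <<'E'
from station import r, imaging
import cv2,numpy as np
from scipy.spatial.transform import Rotation as R
def cast(P,px,z):
    K=P["intrinsics"];T=P["world_from_camera"]
    px=np.atleast_2d(np.array(px,float))
    d=(np.c_[px,np.ones(len(px))]@np.linalg.inv(K).T)@T[:3,:3].T
    o=T[:3,3]
    return o+d*((z-o[2])/d[:,2])[:,None]
def proj(P,X):
    T=np.linalg.inv(P["world_from_camera"]);X=np.atleast_2d(X)
    c=X@T[:3,:3].T+T[:3,3];u=c@P["intrinsics"].T
    return u[:,:2]/u[:,2:]
def shot(n,f,crop=None,sc=1):
    P=imaging.camera_params(n);I=imaging.capture(n);cv2.imwrite(f"pics/{f}_raw.png",I)
    np.savez(f"pics/{f}.npz",**P)
    if crop: x0,y0,x1,y1=crop;I=I[y0:y1,x0:x1]
    if sc!=1:I=cv2.resize(I,None,fx=sc,fy=sc,interpolation=cv2.INTER_CUBIC)
    cv2.imwrite(f"pics/{f}.png",I);return P,I
def go(pos,yaw=None):
    """rows to bring TCP to pos, pointing down, tool-y axis direction at angle yaw (deg, world; mod 180)"""
    s=r.sense();p=np.array(s["tcp_pos"]);M=np.array(s["ee_rot"])
    d=M.T@(np.array(pos)-p)/0.04
    if yaw is None: yaw=np.degrees(np.arctan2(M[1,1],M[0,1]))
    best=None
    for y in (yaw,yaw+180):
        a=np.radians(y);Y=np.array([np.cos(a),np.sin(a),0]);Z=np.array([0,0,-1.]);X=np.cross(Y,Z)
        w=R.from_matrix(M.T@np.c_[X,Y,Z]).as_rotvec(degrees=True)
        if best is None or np.linalg.norm(w)<np.linalg.norm(best):best=w
    w=best/5
    n=max(np.linalg.norm(d)*40/41.7,np.linalg.norm(w)*5/7.16)
    print("tcp",np.round(p,4),"yawY",round(np.degrees(np.arctan2(M[1,1],M[0,1])),2),"t",round(s["time_s"],2),"gw",round(s["gripper_width"],3),"F",np.round(s["wrist_force"],1))
    print("to",np.round(pos,4),"move",np.round(d,3).tolist(),np.round(w,3).tolist(),"rows>=",round(n,1))
E
python3 - <<'E'
from h import *
P=imaging.camera_params("top")
for n,px,z in [("tray",(432,257),.01),("tray corners",[(391,233),(459,221),(474,281),(404,293)],.012),("board",[(277,219),(354,213),(367,323),(288,332)],.018),("cover",[(188,224),(237,222),(240,291),(188,293)],.004),("ticket",(223,319),.02)]:
    print(n,np.round(cast(P,px,z)[:,:2],3).tolist())
E
```

```text
tray [[0.575, -0.288]]
tray corners [[0.635, -0.185], [0.67, -0.36], [0.516, -0.391], [0.483, -0.215]]
board [[0.666, 0.107], [0.685, -0.09], [0.408, -0.121], [0.384, 0.072]]
cover [[0.653, 0.337], [0.66, 0.211], [0.483, 0.195], [0.476, 0.325]]
ticket [[0.413, 0.231]]
```

```bash
cat >> h.py <<'E'
def camtcp(target,px,z,xyaw):
    """TCP position so wrist camera sees target at px; tool pointing down, tool x at xyaw deg"""
    s=r.sense();M=np.array(s["ee_rot"]);p=np.array(s["tcp_pos"]);P=imaging.camera_params("wrist");T=P["world_from_camera"]
    a=np.radians(xyaw);X=np.array([np.cos(a),np.sin(a),0]);Z=np.array([0,0,-1.]);M2=np.c_[X,np.cross(Z,X),Z]
    T2=np.eye(4);T2[:3,:3]=M2@M.T@T[:3,:3];T2[:3,3]=M2@M.T@(T[:3,3]-p)+[0,0,z]
    c=cast({"intrinsics":P["intrinsics"],"world_from_camera":T2},px,target[2])[0]
    q=np.array([target[0]-c[0],target[1]-c[1],z]);go(q,xyaw-90);return q
E
python3 - <<'E'
from h import *
camtcp((.535,-.01,.03),(320,140),.25,6)
camtcp((.575,-.288,.03),(320,140),.25,10)
E
```

```text
tcp [0.182  0.5973 0.1819] yawY -106.95 t 0.15 gw 0.999 F [0.7 0.5 0. ]
to [ 0.4728 -0.0136  0.25  ] move [11.406, 12.493, -1.68] [0.019, 0.003, -4.591] rows>= 16.3
tcp [0.182  0.5973 0.1819] yawY -106.95 t 0.15 gw 0.999 F [0.7 0.5 0. ]
to [ 0.5132 -0.2959  0.25  ] move [14.431, 18.95, -1.668] [0.019, 0.003, -5.391] rows>= 22.9
```

Request:
{"fn": "move_arm", "kwargs": {
  "motion": [11.4,12.5,-1.7,0,0,-4.6,-1,11.4,12.5,-1.7,0,0,-4.6,-1,11.4,12.5,-1.7,0,0,-4.6,-1,11.4,12.5,-1.7,0,0,-4.6,-1,11.4,12.5,-1.7,0,0,-4.6,-1,11.4,12.5,-1.7,0,0,-4.6,-1,11.4,12.5,-1.7,0,0,-4.6,-1,11.4,12.5,-1.7,0,0,-4.6,-1,11.4,12.5,-1.7,0,0,-4.6,-1,11.4,12.5,-1.7,0,0,-4.6,-1,11.4,12.5,-1.7,0,0,-4.6,-1,11.4,12.5,-1.7,0,0,-4.6,-1,11.4,12.5,-1.7,0,0,-4.6,-1,11.4,12.5,-1.7,0,0,-4.6,-1,11.4,12.5,-1.7,0,0,-4.6,-1,11.4,12.5,-1.7,0,0,-4.6,-1,11.4,12.5,-1.7,0,0,-4.6,-1,11.4,12.5,-1.7,0,0,-4.6,-1,11.4,12.5,-1.7,0,0,-4.6,-1,11.4,12.5,-1.7,0,0,-4.6,-1]
}}

```text
time_s: 1.82
tcp_pos: [0.4719, -0.0134, 0.2504]
ee_rot: [[0.994, 0.106, -0.001], [0.106, -0.994, -0.001], [-0.001, 0.001, -1.0]]
wrist_force: [-0.2, 0.7, 1.1]
gripper_width: 1.0
```

Run:
```python
from h import *
s=r.sense();print(s["tcp_pos"],s["joint_velocities"],s["time_s"])
shot("wrist","w1")
```

```text
[ 0.47189138 -0.01339461  0.25042437] [ 1.1500722  -0.49115289 -0.20041615  0.10648217  0.01906158  0.13777568] 1.8167
```

View pics/w1.png

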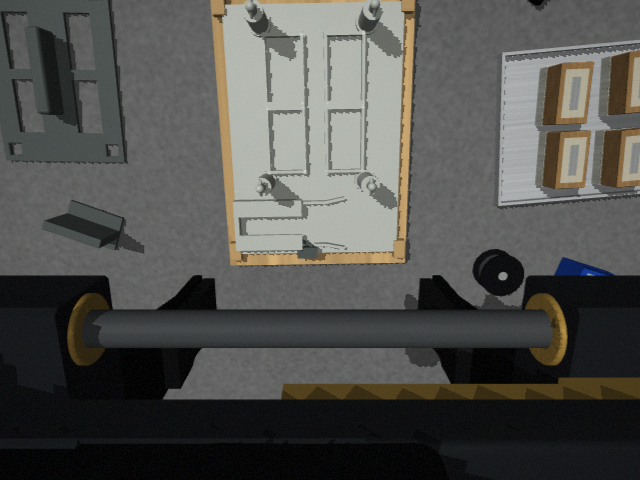

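Run:
```python
import cv2
I=cv2.imread("pics/w1_raw.png")
cv2.imwrite("pics/w1c.png",cv2.resize(I[0:270,205:425],None,fx=2.9,fy=2.2,interpolation=cv2.INTER_CUBIC)) if 0 else None
cv2.imwrite("pics/w1a.png",cv2.resize(I[0:140,210:420],None,fx=3.8,fy=3.8,interpolation=cv2.INTER_CUBIC)[:, :800])
cv2.imwrite("pics/w1b.png",cv2.resize(I[130:270,210:420],None,fx=3.8,fy=3.8,interpolation=cv2.INTER_CUBIC)[:, :800])
```

```text
(no output)
```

View pics/w1a.png

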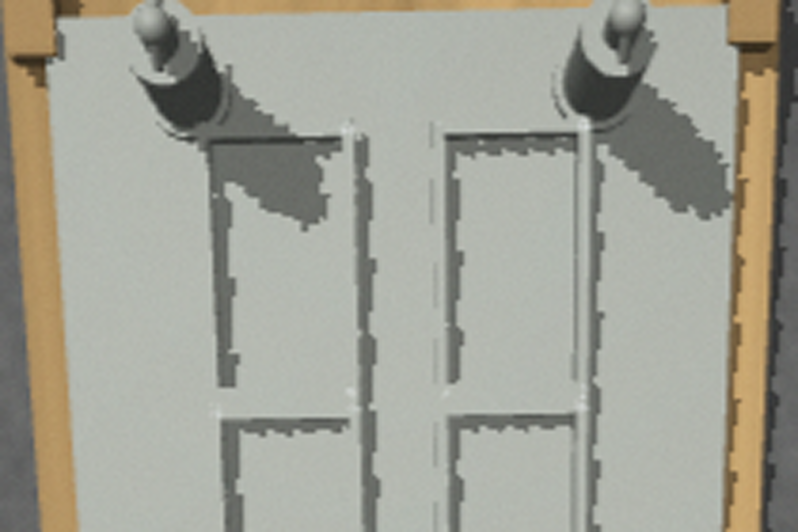

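View pics/w1b.png

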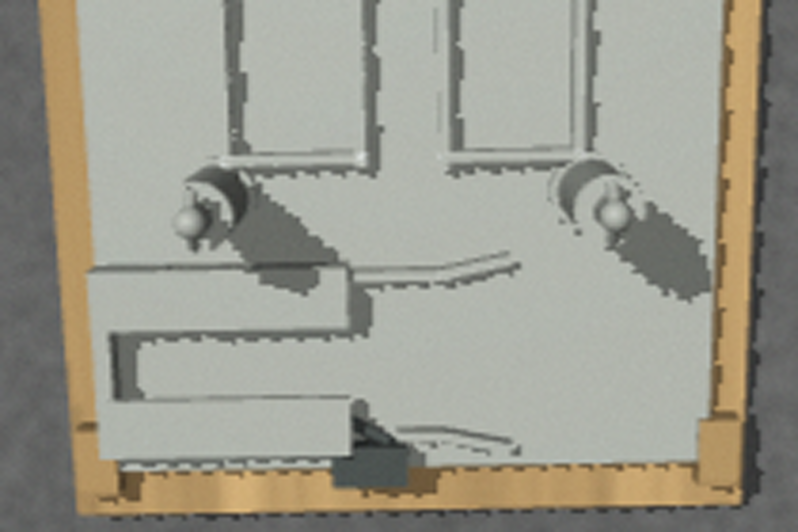

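```bash
cat > disp.py <<'E'
from h import *
def fit(W,L):
    # W≈c+Rot*L
    Wc=W.mean(0);Lc=L.mean(0);H=(L-Lc).T@(W-Wc)
    a=np.arctan2(H[0,1]-H[1,0],H[0,0]+H[1,1]);Rm=np.array([[np.cos(a),-np.sin(a)],[np.sin(a),np.cos(a)]])
    c=Wc-Rm@Lc;return c,np.degrees(a),np.linalg.norm(W-(L@Rm.T+c),axis=1)
E
python3 - <<'E'
from disp import *
P=dict(np.load("pics/w1.npz"))
px=[(249.5,5.8),(374.5,4.7),(259.5,188.4),(371,186.3)]
L=np.array([(76,52),(76,-52),(-76,52),(-76,-52)])/1000
W=cast(P,px,.0755)[:,:2];print(W.round(4))
print(fit(W,L))
c,a,_=fit(W,L)
# ribs: bay corners at rib tops (outer?) check via projection of bay inner corners at z=.018 and .025
t=np.radians(a);Rm=np.array([[np.cos(t),-np.sin(t)],[np.sin(t),np.cos(t)]])
I=cv2.imread("pics/w1_raw.png");I=cv2.resize(I[0:270,205:425],None,fx=2.2,fy=2.2,interpolation=cv2.INTER_CUBIC)
for bx in(-34,34):
  for by in(-30,30):
    q=np.array([(bx+sx*30,by+sy*17) for sx,sy in((-1,-1),(-1,1),(1,1),(1,-1))])/1000@Rm.T+c
    u=proj(P,np.c_[q,np.full(4,.018)]);cv2.polylines(I,[np.int32((u-[205,0])*2.2)],True,(0,0,255),1)
q=np.array([(-142,-100),(-142,100),(142,100),(142,-100)])/1000@Rm.T+c
cv2.imwrite("pics/w1d.png",I)
E
```

```text
[[ 0.6365  0.0608]
 [ 0.6485 -0.0428]
 [ 0.4853  0.0417]
 [ 0.4983 -0.0612]]
(array([ 5.67133107e-01, -3.68719452e-04]), np.float64(7.033825772400991), array([0.00037597, 0.00044778, 0.00027967, 0.00023611]))
```

View pics/w1d.png

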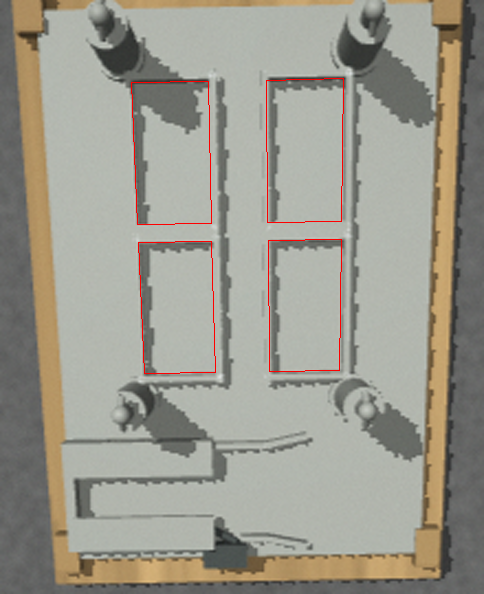

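Display fitted from its pin tops at px (249,6), (374,5), (259,188) and (371,186): centre (0.5671, −0.0004), yaw 7.03°, residuals under 0.5 mm. The bays overlay exactly. Next, the tray.

Run:
```python
from h import *
camtcp((.575,-.288,.03),(320,140),.2,7)
```

```text
tcp [ 0.4719 -0.013   0.2506] yawY -83.88 t 1.87 gw 0.994 F [-0.2  0.5 -0.2]
to [ 0.5119 -0.2932  0.2   ] move [0.251, 7.07, 1.274] [0.016, 0.013, -0.177] rows>= 6.9
```

Request:
{"fn": "move_arm", "kwargs": {
  "motion": [0.25,7.05,1.25,0,0,-0.2,-1,0.25,7.05,1.25,0,0,-0.2,-1,0.25,7.05,1.25,0,0,-0.2,-1,0.25,7.05,1.25,0,0,-0.2,-1,0.25,7.05,1.25,0,0,-0.2,-1,0.25,7.05,1.25,0,0,-0.2,-1,0.25,7.05,1.25,0,0,-0.2,-1,0.25,7.05,1.25,0,0,-0.2,-1,0.25,7.05,1.25,0,0,-0.2,-1,0.25,7.05,1.25,0,0,-0.2,-1]
}}

```text
time_s: 2.7
tcp_pos: [0.512, -0.2912, 0.2008]
ee_rot: [[0.992, 0.125, -0.001], [0.125, -0.992, -0.001], [-0.001, 0.001, -1.0]]
wrist_force: [0.5, 0.6, -0.1]
gripper_width: 1.002
```

Run:
```python
from h import *
s=r.sense();print(s["tcp_pos"],s["joint_velocities"],s["time_s"])
shot("wrist","w2",(160,0,560,280),2)
```

```text
[ 0.51196816 -0.29124982  0.20084392] [ 1.07070629 -1.18737091 -0.05099932  0.09149863  0.06661031  0.12866809] 2.7
```

View pics/w2.png

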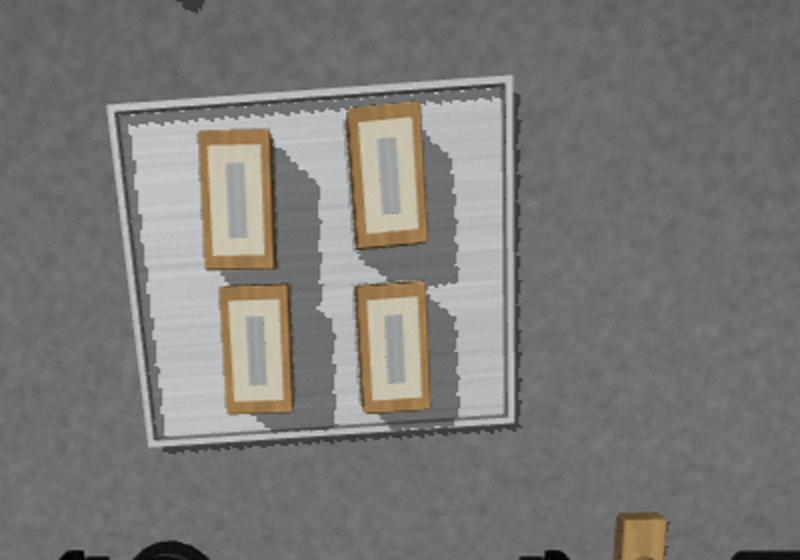

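Four boxes, cream labels centred at about (236,198), (388,170), (256,345) and (394,345) in this crop. I'll get centres and yaws from label contours.

```bash
cat > boxes.py <<'E'
from disp import *
def labels(f,z,lo=(8,20,170),hi=(35,110,255)):
    P=dict(np.load(f"pics/{f}.npz"));I=cv2.imread(f"pics/{f}_raw.png")
    hsv=cv2.cvtColor(I,cv2.COLOR_BGR2HSV);m=cv2.inRange(hsv,lo,hi);m[280:]=0
    cs,_=cv2.findContours(m,cv2.RETR_EXTERNAL,cv2.CHAIN_APPROX_NONE);out=[]
    for c in cs:
        if cv2.contourArea(c)<300: continue
        w=cast(P,c[:,0],z)[:,:2]
        (cx,cy),(w1,h1),an=cv2.minAreaRect((w*1000).astype(np.float32))
        if w1<h1: an+=90;w1,h1=h1,w1
        an=(an+90)%180-90
        u=c[:,0].mean(0)
        out.append((cx,cy,an));print("px",u.round(0),"c",round(cx,1),round(cy,1),"size",round(w1,1),round(h1,1),"yaw",round(an,1))
    return out
if __name__=="__main__":
    import sys;labels(sys.argv[1],float(sys.argv[2]))
E
python3 boxes.py w2 .045
python3 - <<'E'
import cv2
I=cv2.imread("pics/w2_raw.png");h=cv2.cvtColor(I,cv2.COLOR_BGR2HSV);print(h[75,268],h[60,353],h[70,280],h[150,420])
E
```

```text
px [288. 175.] c 541.7 -261.6 size 44.2 22.5 yaw 9.1
px [357. 174.] c 550.2 -321.5 size 44.1 22.5 yaw 11.3
px [278. 100.] c 602.8 -246.5 size 43.6 22.4 yaw 7.3
px [354.  87.] c 620.4 -308.4 size 44.2 22.3 yaw 12.5
px [120. 145.] c 542.7 -116.6 size 169.1 7.4 yaw 7.1
[ 24  32 198] [ 24  34 195] [ 17 130 159] [ 60   2 111]
```

```bash
cat >> boxes.py <<'E'
C=np.array([.5671,-.0004]);A=np.radians(7.03);RM=np.array([[np.cos(A),-np.sin(A)],[np.sin(A),np.cos(A)]])
def D(x,y): return RM@np.array([x,y])/1000+C
BAY={1:D(-34,-30),2:D(-34,30),3:D(34,-30),4:D(34,30)}
BOX={"a":(.5417,-.2616,9.1),"b":(.5502,-.3215,11.3),"c":(.6028,-.2465,7.3),"d":(.6204,-.3084,12.5)}
def gb(k,z): x,y,a=BOX[k];go((x,y,z),a-90)
def gp(k,z): go((*BAY[k],z),7.03-90)
E
python3 -c "
from boxes import *
print(BAY);gb('a',.075)"
```

```text
{1: array([ 0.53702728, -0.03433569]), 2: array([0.52968393, 0.02521324]), 3: array([ 0.60451607, -0.02601324]), 4: array([0.59717272, 0.03353569])}
tcp [ 0.5121 -0.2909  0.2014] yawY -82.76 t 2.75 gw 0.999 F [-0.2  1.  -0.8]
to [ 0.5417 -0.2616  0.075 ] move [0.828, -0.639, 3.157] [0.016, 0.008, -0.372] rows>= 3.2
```

Request:
{"fn": "move_arm", "kwargs": {
  "motion": [0.83,-0.64,3.15,0,0,-0.37,0,0.83,-0.64,3.15,0,0,-0.37,0,0.83,-0.64,3.15,0,0,-0.37,0,0.83,-0.64,3.15,0,0,-0.37,0,0.83,-0.64,3.15,0,0,-0.37,0,0.83,-0.64,3.15,0,0,-0.37,0,0.83,-0.64,3.15,0,0,-0.37,0,0.83,-0.64,3.15,0,0,-0.37,0,0.83,-0.64,3.15,0,0,-0.37,0]
}}

```text
time_s: 3.5
tcp_pos: [0.5428, -0.2621, 0.0776]
ee_rot: [[0.987, 0.158, 0.004], [0.158, -0.987, -0.002], [0.003, 0.003, -1.0]]
wrist_force: [-0.4, -0.5, -0.0]
gripper_width: 0.516
```

```bash
python3 -c "
from boxes import *
gb('a',.018);shot('wrist','w3')"
```

```text
tcp [ 0.5428 -0.2621  0.0776] yawY -80.93 t 3.5 gw 0.516 F [-0.4 -0.5 -0. ]
to [ 0.5417 -0.2616  0.018 ] move [-0.03, -0.021, 1.489] [0.034, -0.036, -0.006] rows>= 1.4
```

View pics/w3.png

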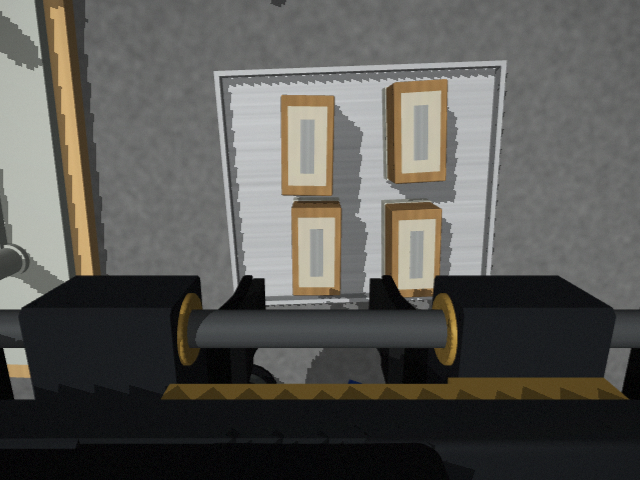

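```bash
python3 -c "
from boxes import *
P=dict(np.load('pics/w3.npz'));print(proj(P,[(.5428,-.2621,.0776),(.5428,-.2621,.045),(.5417,-.2616,.045)]))
labels('w3',.045)"
```

```text
[[317.40357278 269.32191584]
 [317.152375   251.91353555]
 [316.04388386 253.51675875]]
px [416. 249.] c 553.4 -320.9 size 38.1 22.0 yaw 12.0
px [316. 248.] c 544.7 -261.0 size 38.8 22.1 yaw 9.5
px [307. 145.] c 603.1 -246.6 size 43.5 22.3 yaw 9.1
px [420. 131.] c 620.7 -308.3 size 44.0 22.0 yaw 12.1
px [ 72. 148.] c 572.8 -116.8 size 133.4 7.4 yaw 7.2
```

Request:
{"fn": "move_arm", "kwargs": {
  "motion": [-0.03,-0.02,1.5,0,0,0,0,-0.03,-0.02,1.5,0,0,0,0,-0.03,-0.02,1.5,0,0,0,0,-0.03,-0.02,1.5,0,0,0,0,-0.03,-0.02,1.5,0,0,0,1,-0.03,-0.02,1.5,0,0,0,1,-0.03,-0.02,1.5,0,0,0,1,-0.03,-0.02,1.5,0,0,0,1,-0.03,-0.02,1.5,0,0,0,1,-0.03,-0.02,1.5,0,0,0,1]
}}

```text
time_s: 4.38
tcp_pos: [0.5416, -0.2616, 0.0176]
ee_rot: [[0.988, 0.158, 0.004], [0.158, -0.988, -0.002], [0.003, 0.003, -1.0]]
wrist_force: [0.4, -0.3, 0.2]
gripper_width: 0.131
```

```bash
python3 -c "
from boxes import *
gb('a',.12);gp(2,.12)"
```

```text
tcp [ 0.5416 -0.2616  0.0176] yawY -80.94 t 4.38 gw 0.131 F [ 0.4 -0.3  0.2]
to [ 0.5417 -0.2616  0.12  ] move [0.011, 0.007, -2.56] [0.033, -0.035, -0.007] rows>= 2.5
tcp [ 0.5416 -0.2616  0.0176] yawY -80.94 t 4.38 gw 0.131 F [ 0.4 -0.3  0.2]
to [0.5297 0.0252 0.12  ] move [0.844, -7.121, -2.578] [0.032, -0.036, 0.407] rows>= 7.3
```

Width 0.131 is about 11 mm, too narrow for a 30 mm box, so I'll look before lifting.

```bash
python3 -c "
from boxes import *
shot('wrist','w4');shot('scene','s4',(150,200,350,340),4)"
```

```text
(no output)
```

View pics/w4.png

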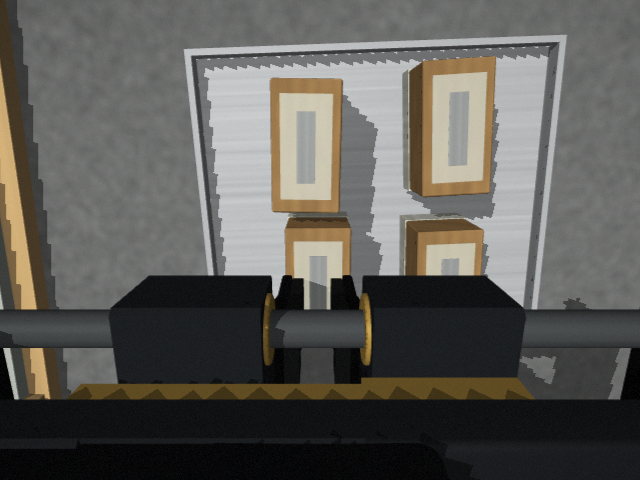

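View pics/s4.png

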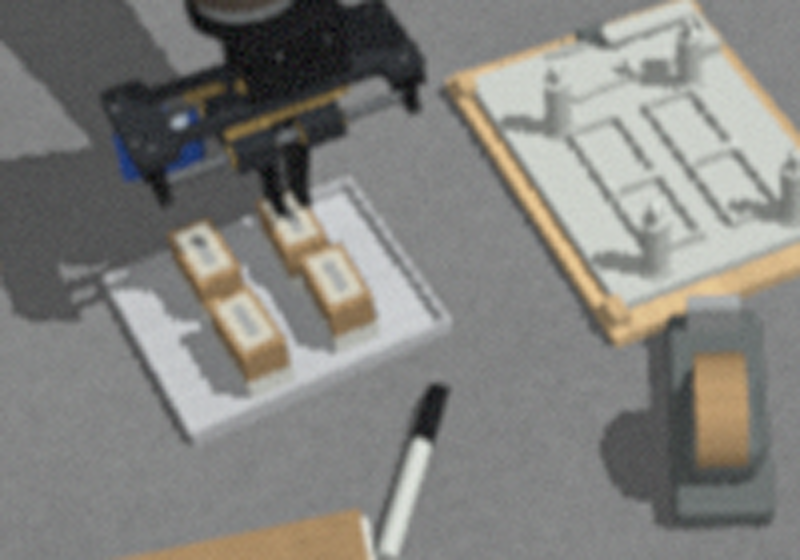

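```bash
python3 -c "
import cv2
I=cv2.imread('pics/w4_raw.png')[200:390,230:420];cv2.imwrite('pics/w4c.png',cv2.resize(I,None,fx=3,fy=3,interpolation=cv2.INTER_NEAREST))
I=cv2.imread('pics/s4_raw.png')[230:290,190:270];cv2.imwrite('pics/s4c.png',cv2.resize(I,None,fx=9,fy=9,interpolation=cv2.INTER_CUBIC))
"
```

```text
(no output)
```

View pics/w4c.png

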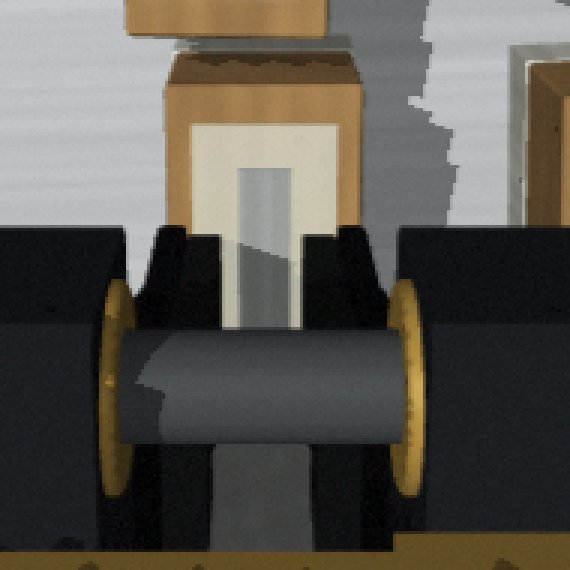

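View pics/s4c.png

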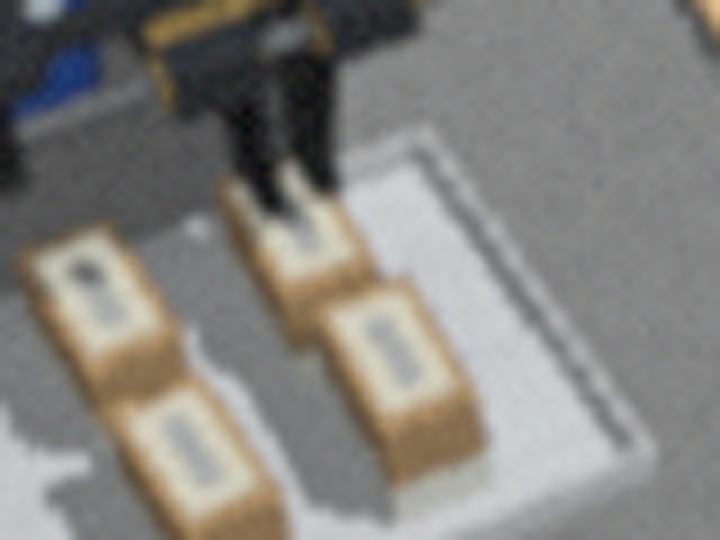

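```bash
python3 -c "
from boxes import *
gb('a',.04)"
```

```text
tcp [ 0.5414 -0.2616  0.0173] yawY -80.94 t 4.48 gw 0.055 F [-0.5 -0.4  0.2]
to [ 0.5417 -0.2616  0.04  ] move [0.01, 0.003, -0.568] [0.03, -0.029, -0.007] rows>= 0.5
```

```bash
python3 -c "
from boxes import *
P=imaging.camera_params('scene')
for z in (.017,.045,.05): print(z,proj(P,[(.5414,-.2616,z)]))
labels('w4',.045)
print(proj(dict(np.load('pics/w4.npz')),[(.5414,-.2616,.017),(.5414,-.2616,.045)]))
shot('wrist','w5');
s=r.sense();print(s['gripper_width'],s['time_s'])
"
```

```text
0.017 [[223.54942273 260.68096429]]
0.045 [[222.08285866 253.42533479]]
0.05 [[221.8166369  252.10823825]]
px [450. 258.] c 565.2 -318.2 size 22.3 14.6 yaw -80.9
px [317. 259.] c 555.0 -259.4 size 22.2 17.9 yaw -80.9
px [ 12. 192.] c 562.7 -123.9 size 76.0 7.1 yaw 7.1
px [305. 146.] c 603.1 -246.5 size 43.5 22.3 yaw 9.0
px [458. 127.] c 620.6 -308.1 size 43.8 22.1 yaw 12.6
[[317.30672423 269.25442463]
 [317.57007507 288.85724893]]
0.027831262985894202 4.5333
```

```bash
python3 -c "
import cv2
I=cv2.imread('pics/w5_raw.png')[200:390,230:420];cv2.imwrite('pics/w5c.png',cv2.resize(I,None,fx=3,fy=3,interpolation=cv2.INTER_NEAREST))
"
```

```text
(no output)
```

View pics/w5c.png

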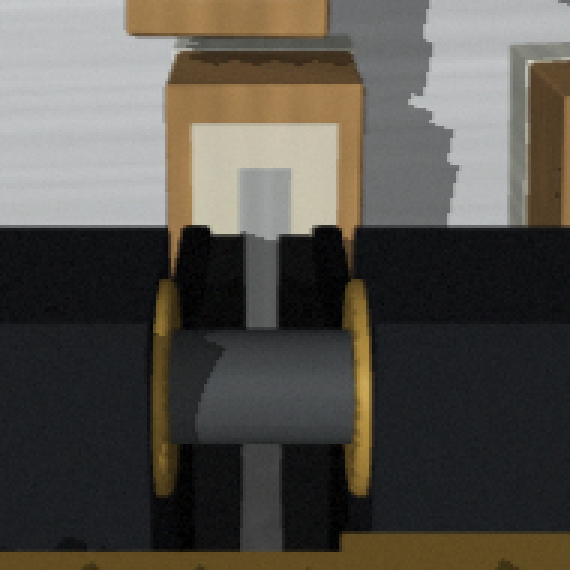

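Request:
{"fn": "move_arm", "kwargs": {
  "motion": [0,0,-0.5,0,0,0,1,0,0,-0.5,0,0,0,1,0,0,-0.5,0,0,0,1]
}}

```text
time_s: 4.78
tcp_pos: [0.5422, -0.2617, 0.0381]
ee_rot: [[0.987, 0.158, 0.005], [0.158, -0.987, -0.003], [0.005, 0.004, -1.0]]
wrist_force: [0.4, -0.3, 0.3]
gripper_width: 0.009
```

```bash
python3 -c "
from boxes import *
shot('wrist','w6');shot('scene','s6',(170,220,270,300),7);go((.5417,-.2616,.1))
"
```

```text
tcp [ 0.5409 -0.2614  0.0368] yawY -80.95 t 4.88 gw 0.005 F [-0.4 -0.4 -0.1]
to [ 0.5417 -0.2616  0.1   ] move [0.022, 0.012, -1.581] [0.024, -0.022, 0.0] rows>= 1.5
```

View pics/w6.png

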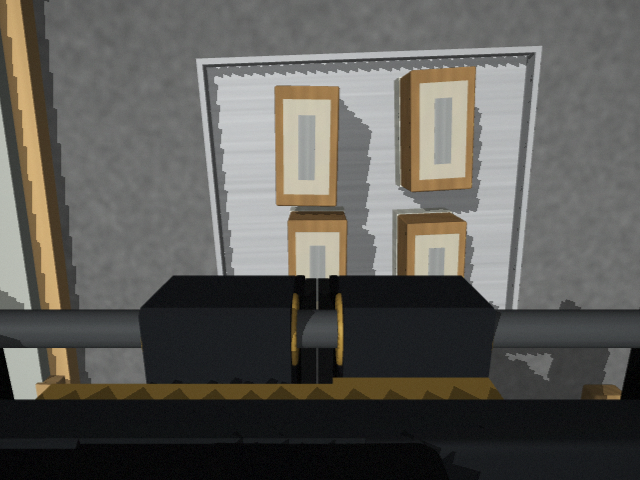

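View pics/s6.png

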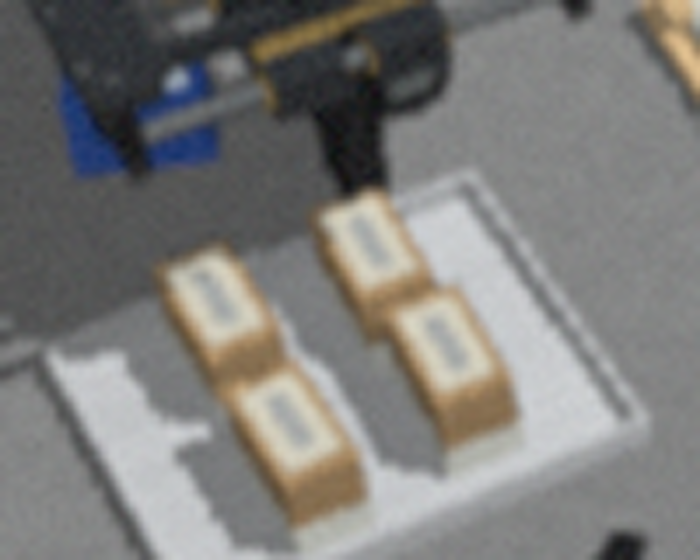

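```bash
python3 -c "
from boxes import *
P=imaging.camera_params('scene');T=imaging.camera_params('top')
# label centers in s6 crop
px=[(372,243),(218,293),(440,338),(290,413)]
u=[(x/7+170,y/7+220) for x,y in px]
for z in(.045,.04,.02): print(z,cast(P,u,z)[:,:2].round(4).tolist())
I=cv2.imread('pics/top0.png')[205:345,380:520];cv2.imwrite('pics/top0c.png',cv2.resize(I,None,fx=4,fy=4,interpolation=cv2.INTER_CUBIC))
s=r.sense();print(s['joints'])
for z in(.037,.1):print(proj(P,[(.5409,-.2614,z)])-[170,220],'x7')
"
```

```text
0.045 [[0.5471, -0.26], [0.5521, -0.3197], [0.6041, -0.2475], [0.6208, -0.307]]
0.04 [[0.5421, -0.2596], [0.5471, -0.3196], [0.5994, -0.247], [0.6161, -0.3068]]
0.02 [[0.522, -0.2579], [0.5271, -0.319], [0.5804, -0.245], [0.5975, -0.306]]
[-1.03163156e+01  2.75475556e+01 -1.38005762e+01  1.04443569e-01
 -4.85071064e+01  1.09297429e+02]
[[52.53802554 35.37370485]] x7
[[49.11305758 18.41929829]] x7
```

View pics/top0c.png

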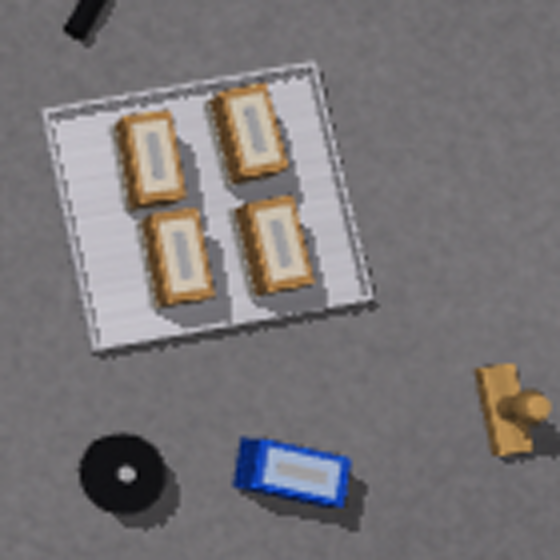

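The fingers closed in air. Both scene shots put the visible fingertips about 30 mm above the reported TCP. I'll raise clear and triangulate the fingertips to settle it.

Request:
{"fn": "move_arm", "kwargs": {
  "motion": [0,0,-2.5,0,0,0,1,0,0,-2.5,0,0,0,1,0,0,-2.5,0,0,0,1,0,0,-2.5,0,0,0,1,0,0,-2.5,0,0,0,1,0,0,-2.5,0,0,0,1]
}}

```text
time_s: 5.38
tcp_pos: [0.5395, -0.2607, 0.1351]
ee_rot: [[0.988, 0.157, -0.001], [0.157, -0.988, -0.0], [-0.001, 0.0, -1.0]]
wrist_force: [-0.4, -0.6, -0.5]
gripper_width: 0.009
```

```bash
python3 -c "
from boxes import *
s=r.sense();print(s['tcp_pos'],s['gripper_width'])
shot('scene','s7',(170,180,290,280),6);shot('top','t7',(380,200,500,290),6)
for n in('scene','top'):print(n,proj(imaging.camera_params(n),[s['tcp_pos'],np.array(s['tcp_pos'])+[0,0,.03]]))
"
```

```text
[ 0.53950768 -0.26069528  0.13510356] 0.00900993989607472
scene [[217.26182542 228.069138  ]
 [215.49162697 219.28731179]]
top [[435.44903411 264.55565805]
 [439.30638529 262.78030388]]
```

View pics/s7.png

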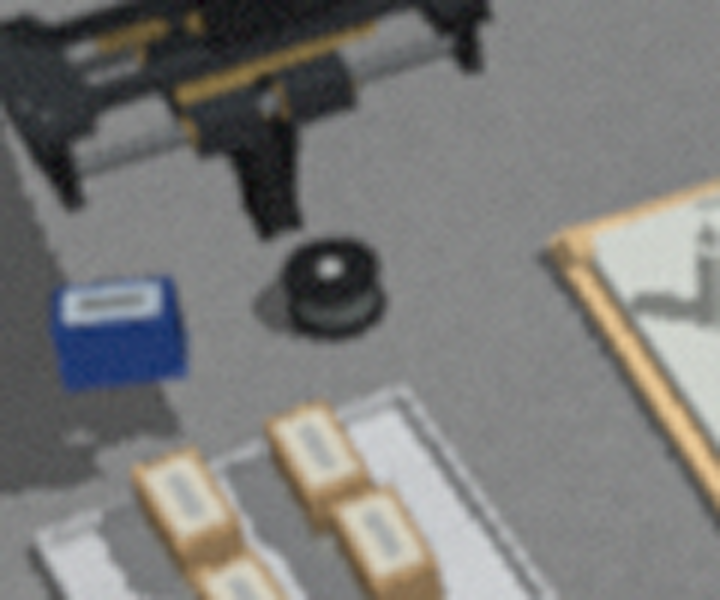

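View pics/t7.png

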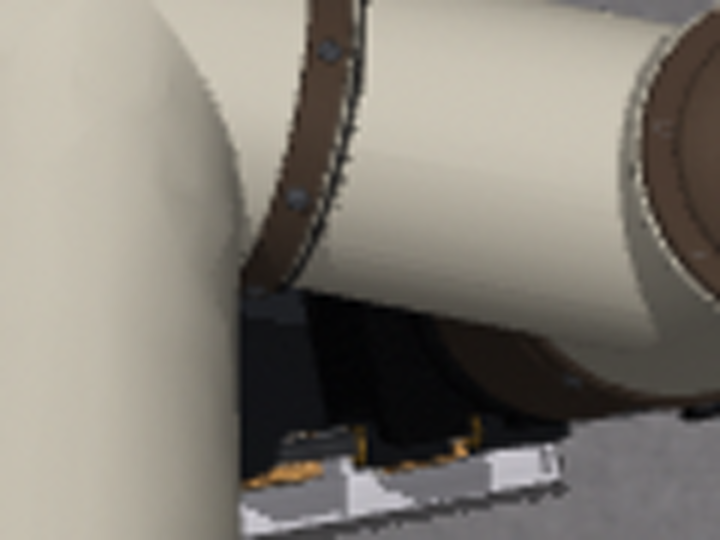

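```bash
python3 -c "
from boxes import *
go((.43,-.16,.06),-83)
"
```

```text
tcp [ 0.5394 -0.2608  0.1347] yawY -80.96 t 5.48 gw 0.003 F [-0.4 -0.2 -0.3]
to [ 0.43 -0.16  0.06] move [-2.303, -2.92, 1.87] [0.005, 0.019, 0.407] rows>= 4.0
```

Request:
{"fn": "move_arm", "kwargs": {
  "motion": [-2.3,-2.9,0,0,0,0.4,1,-2.3,-2.9,0,0,0,0.4,1,-2.3,-2.9,0,0,0,0.4,1,-2.3,-2.9,0,0,0,0.4,1,-2.3,-2.9,3.4,0,0,0.4,1,-2.3,-2.9,3.4,0,0,0.4,1,-2.3,-2.9,3.4,0,0,0.4,1,-2.3,-2.9,3.4,0,0,0.4,1,-2.3,-2.9,3.4,0,0,0.4,1,-2.3,-2.9,3.4,0,0,0.4,1,-2.3,-2.9,3.4,0,0,0.4,1]
}}

```text
time_s: 6.4
tcp_pos: [0.4312, -0.1609, -0.0006]
ee_rot: [[0.992, 0.123, -0.0], [0.123, -0.992, -0.001], [-0.0, 0.001, -1.0]]
wrist_force: [-0.5, -0.3, 0.1]
gripper_width: 0.008
```

```bash
python3 -c "
from boxes import *
s=r.sense();shot('scene','s8',(170,150,270,230),7)
print(proj(imaging.camera_params('scene'),[np.array(s['tcp_pos'])+[0,0,d] for d in (0,.02,.03,.04)])*7-[170*7,150*7])
"
```

```text
[[559.67314147 560.47050437]
 [554.61241719 525.00763644]
 [552.04683372 507.02939006]
 [549.45733153 488.88353406]]
```

View pics/s8.png

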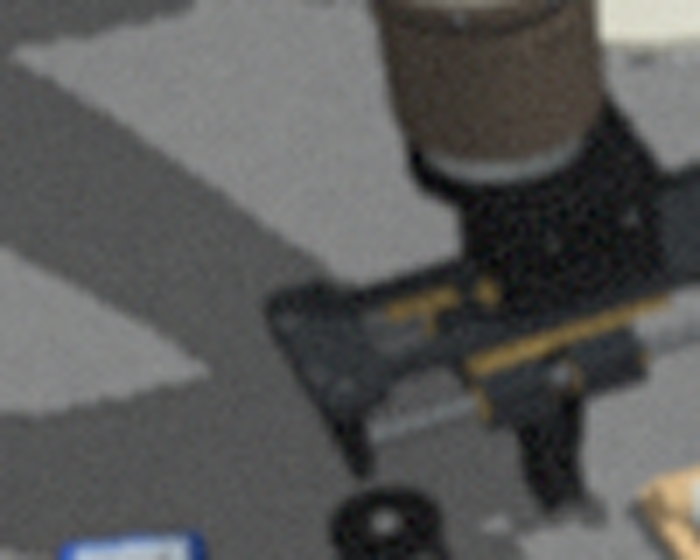

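Request:
{"fn": "move_arm", "kwargs": {
  "motion": [0,0,0.5,0,0,0,1,0,0,0.5,0,0,0,1,0,0,0.5,0,0,0,1]
}}

```text
time_s: 6.7
tcp_pos: [0.4316, -0.161, -0.0194]
ee_rot: [[0.992, 0.123, 0.001], [0.123, -0.992, -0.001], [0.001, 0.001, -1.0]]
wrist_force: [-0.2, -0.1, 0.2]
gripper_width: 0.004
```

Request:
{"fn": "move_arm", "kwargs": {
  "motion": [0,0,0.1,0,0,0,1,0,0,0.1,0,0,0,1]
}}

```text
time_s: 6.87
tcp_pos: [0.4321, -0.161, -0.0228]
ee_rot: [[0.992, 0.123, 0.003], [0.123, -0.992, -0.001], [0.003, 0.001, -1.0]]
wrist_force: [-0.5, -0.2, -0.2]
gripper_width: 0.006
```

Request:
{"fn": "move_arm", "kwargs": {
  "motion": [0,0,0.1,0,0,0,1,0,0,0.1,0,0,0,1]
}}

```text
time_s: 7.03
tcp_pos: [0.4321, -0.161, -0.0268]
ee_rot: [[0.992, 0.123, 0.003], [0.123, -0.992, -0.001], [0.003, 0.001, -1.0]]
wrist_force: [-0.7, 0.4, -0.1]
gripper_width: 0.011
```

Request:
{"fn": "move_arm", "kwargs": {
  "motion": [0,0,0.06,0,0,0,1,0,0,0.06,0,0,0,1]
}}

```text
time_s: 7.2
tcp_pos: [0.4319, -0.161, -0.0295]
ee_rot: [[0.992, 0.123, 0.002], [0.123, -0.992, -0.001], [0.002, 0.001, -1.0]]
wrist_force: [-0.1, -0.2, -1.0]
gripper_width: 0.009
```

Request:
{"fn": "move_arm", "kwargs": {
  "motion": [0,0,0.06,0,0,0,1,0,0,0.06,0,0,0,1]
}}

```text
time_s: 7.37
tcp_pos: [0.4315, -0.161, -0.0323]
ee_rot: [[0.992, 0.122, 0.002], [0.122, -0.992, -0.001], [0.001, 0.001, -1.0]]
wrist_force: [0.2, -0.2, 0.4]
gripper_width: 0.006
```

Request:
{"fn": "move_arm", "kwargs": {
  "motion": [0,0,0.06,0,0,0,1,0,0,0.06,0,0,0,1]
}}

```text
time_s: 7.53
tcp_pos: [0.4312, -0.161, -0.0351]
ee_rot: [[0.992, 0.122, 0.001], [0.122, -0.992, -0.001], [0.001, 0.001, -1.0]]
wrist_force: [-0.1, -1.0, -0.2]
gripper_width: 0.004
```

Request:
{"fn": "move_arm", "kwargs": {
  "motion": [0,0,0.06,0,0,0,1,0,0,0.06,0,0,0,1]
}}

```text
time_s: 7.7
tcp_pos: [0.4308, -0.1609, -0.0379]
ee_rot: [[0.993, 0.122, -0.0], [0.122, -0.993, -0.001], [-0.0, 0.001, -1.0]]
wrist_force: [-0.8, -0.1, -0.5]
gripper_width: 0.001
```

```bash
python3 -c "
from boxes import *
s=r.sense();print(s['wrist_force'],s['tcp_pos']);shot('scene','s9',(170,150,270,230),7)
"
```

```text
[-0.77099071 -0.10661396 -0.48288577] [ 0.43081803 -0.16093297 -0.03793615]
```

View pics/s9.png

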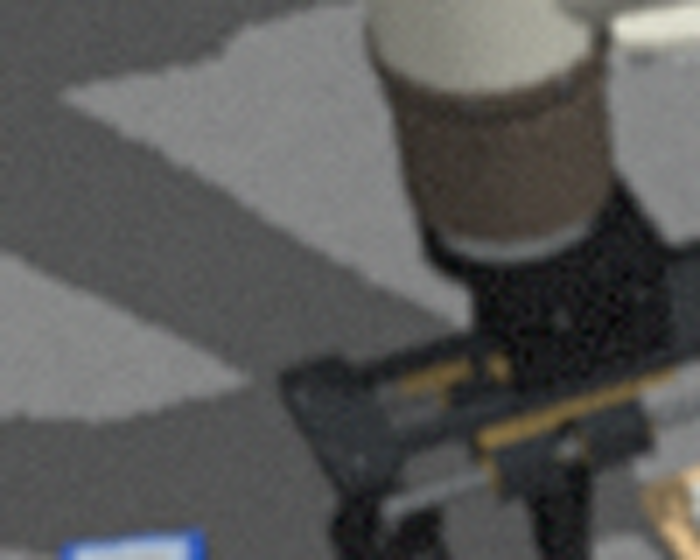

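```bash
python3 -c "
from boxes import *
I=cv2.imread('pics/s9_raw.png')[170:270,170:290];cv2.imwrite('pics/s9c.png',cv2.resize(I,None,fx=6,fy=6,interpolation=cv2.INTER_CUBIC))
print(proj(imaging.camera_params('scene'),[(.4308,-.1609,d) for d in (-.038,0,.005)])*6-[170*6,170*6])
"
```

```text
[[487.47385073 415.35301531]
 [479.4416033  359.07796425]
 [478.36388245 351.52730098]]
```

View pics/s9c.png

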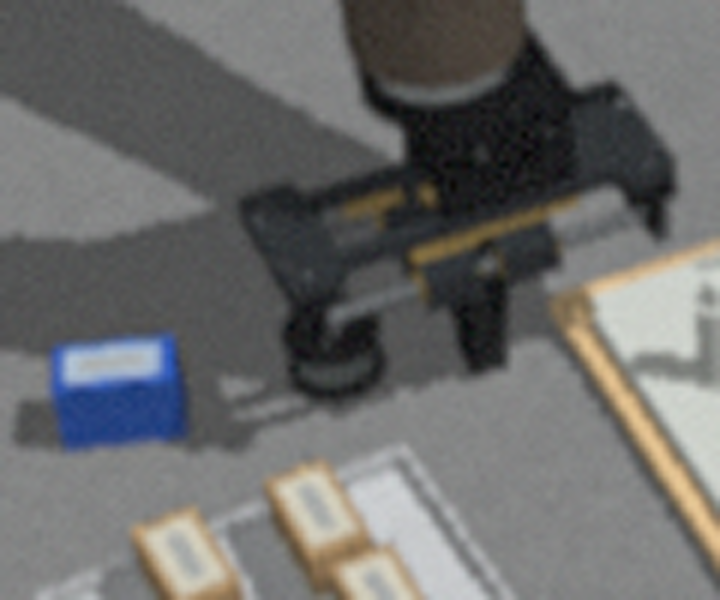

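Request:
{"fn": "move_arm", "kwargs": {
  "motion": [0,0,0.06,0,0,0,1,0,0,0.06,0,0,0,1]
}}

```text
time_s: 7.92
tcp_pos: [0.4314, -0.161, -0.0394]
ee_rot: [[0.992, 0.123, 0.001], [0.123, -0.992, -0.001], [0.0, 0.001, -1.0]]
wrist_force: [-2.3, 1.1, 9.2]
gripper_width: 0.002
```

Request:
{"fn": "move_arm", "kwargs": {
  "motion": [0,0,0.06,0,0,0,1,0,0,0.06,0,0,0,1]
}}

```text
time_s: 8.08
tcp_pos: [0.4314, -0.161, -0.0395]
ee_rot: [[0.992, 0.124, 0.0], [0.124, -0.992, -0.002], [0.0, 0.002, -1.0]]
wrist_force: [-5.7, 3.6, 24.9]
gripper_width: 0.005
```

Table contact comes at a reported z of −0.039, so the real fingertips lie about 39 mm behind the reported TCP. Next I'll check for a sideways offset.

Request:
{"fn": "move_arm", "kwargs": {
  "motion": [0,0,-1,0,0,0,1,0,0,-1,0,0,0,1,0,0,-1,0,0,0,0.7,0,0,-1,0,0,0,0.7,0,0,-1,0,0,0,0.7,0,0,-1,0,0,0,0.7]
}}

```text
time_s: 8.58
tcp_pos: [0.4306, -0.1609, -0.0003]
ee_rot: [[0.992, 0.124, -0.002], [0.124, -0.992, -0.002], [-0.002, 0.001, -1.0]]
wrist_force: [-0.3, 0.0, 0.4]
gripper_width: 0.14
```

```bash
python3 -c "
from boxes import *
s=r.sense();M=np.array(s['ee_rot']);p=np.array(s['tcp_pos']);print(p,s['gripper_width'])
P,I=shot('wrist','w10',(220,200,420,330),4);S=imaging.camera_params('scene');shot('scene','s10',(200,170,280,250),7)
for x in(-9.5,0,9.5):
  for y in (-6,0,6):
    q=p+M@(np.array([x,y,-39])/1000);print(x,y,((proj(P,q)[0]-[220,200])*4).round(),((proj(S,q)[0]-[200,170])*7).round())
"
```

```text
[ 4.30570942e-01 -1.60937734e-01 -2.67501164e-04] 0.13965981625728888
-9.5 -6 [335. 475.] [344. 331.]
-9.5 0 [390. 475.] [331. 336.]
-9.5 6 [445. 475.] [317. 340.]
0 -6 [335. 394.] [353. 345.]
0 0 [390. 395.] [339. 349.]
0 6 [446. 395.] [326. 354.]
9.5 -6 [334. 312.] [362. 359.]
9.5 0 [390. 312.] [348. 363.]
9.5 6 [447. 312.] [334. 368.]
```

View pics/w10.png

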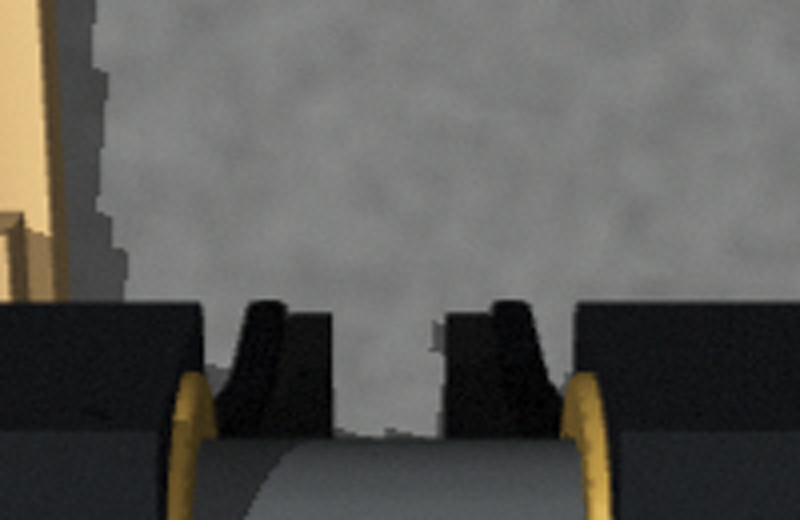

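View pics/s10.png

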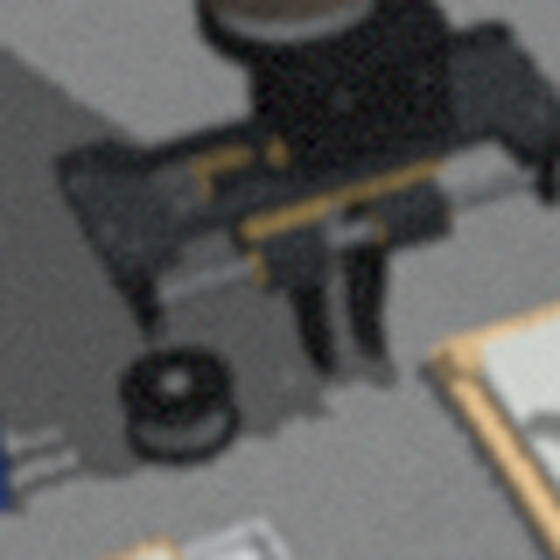

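Confirmed: the pad edge is predicted at row 312 and seen at 314, and the gap matches, so the offset is pure z. I'll plan with tip z = reported z + 0.039.

```bash
python3 - <<'E'
t=open('h.py').read()
t=t.replace('"""rows','pos=np.array(pos,float)-[0,0,TIP]\n    """rows').replace('def cast','TIP=.039\ndef cast').replace('"tcp",np.round(p,4)','"tip",np.round(p+[0,0,TIP],4)').replace('"to",np.round(pos,4)','"to tip",np.round(pos+[0,0,TIP],4)').replace("go(q,xyaw-90)","go(q+[0,0,TIP],xyaw-90)")
open('h.py','w').write(t)
b=open('boxes.py').read().replace('-.2465,7.3','-.2465,8.6').replace('"a":(.5417,-.2616,9.1)','"a":(.542,-.2614,9.3)');open('boxes.py','w').write(b)
E
python3 -c "
from boxes import *
gb('a',.09)"
```

```text
tip [ 0.4308 -0.161   0.0388] yawY -82.86 t 8.68 gw 0.145 F [ 0.  -0.9  0.5]
to tip [ 0.542  -0.2614  0.09  ] move [2.444, 2.839, -1.279] [0.016, 0.018, -0.432] rows>= 3.8
```

Request:
{"fn": "move_arm", "kwargs": {
  "motion": [0,0,-1.3,0,0,-0.43,0,0,0,-1.3,0,0,-0.43,0,2.44,2.84,-1.3,0,0,-0.43,0,2.44,2.84,-1.3,0,0,-0.43,0,2.44,2.84,-1.3,0,0,-0.43,0,2.44,2.84,-1.3,0,0,-0.43,0,2.44,2.84,-1.3,0,0,-0.43,0,2.44,2.84,-1.3,0,0,-0.43,0,2.44,2.84,-1.3,0,0,-0.43,0]
}}

```text
time_s: 9.43
tcp_pos: [0.5404, -0.261, 0.0507]
ee_rot: [[0.987, 0.161, -0.004], [0.161, -0.987, -0.001], [-0.004, -0.0, -1.0]]
wrist_force: [0.2, 0.7, -0.0]
gripper_width: 0.497
```

```bash
python3 -c "
from boxes import *
gb('a',.018)"
```

```text
tip [ 0.5404 -0.261   0.0897] yawY -80.74 t 9.43 gw 0.497 F [ 0.2  0.7 -0. ]
to tip [ 0.542  -0.2614  0.018 ] move [0.046, 0.017, 1.791] [-0.001, 0.048, -0.008] rows>= 1.7
```

Request:
{"fn": "move_arm", "kwargs": {
  "motion": [0.03,0.02,1.8,0,0,0,0,0.03,0.02,1.8,0,0,0,0,0.03,0.02,1.8,0,0,0,0,0.03,0.02,1.8,0,0,0,0,0.03,0.02,1.8,0,0,0,1,0.03,0.02,1.8,0,0,0,1,0.03,0.02,1.8,0,0,0,1,0.03,0.02,1.8,0,0,0,1,0.03,0.02,1.8,0,0,0,1]
}}

```text
time_s: 10.18
tcp_pos: [0.543, -0.2619, -0.019]
ee_rot: [[0.987, 0.162, -0.0], [0.162, -0.987, -0.002], [-0.001, 0.002, -1.0]]
wrist_force: [-1.1, 1.4, 8.1]
gripper_width: 0.34
```

```bash
python3 -c "
from boxes import *
gb('a',.12);gp(2,.12)"
```

```text
tip [ 0.543  -0.2619  0.02  ] yawY -80.7 t 10.18 gw 0.34 F [-1.1  1.4  8.1]
to tip [ 0.542  -0.2614  0.12  ] move [-0.024, -0.011, -2.501] [0.017, 0.008, -0.0] rows>= 2.4
tip [ 0.543  -0.2619  0.02  ] yawY -80.7 t 10.18 gw 0.34 F [-1.1  1.4  8.1]
to tip [0.5297 0.0252 0.12  ] move [0.83, -7.132, -2.512] [0.018, 0.007, 0.454] rows>= 7.3
```

```bash
python3 -c "
from boxes import *
shot('wrist','w11');shot('scene','s11',(150,180,290,300),5)"
```

```text
(no output)
```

View pics/w11.png

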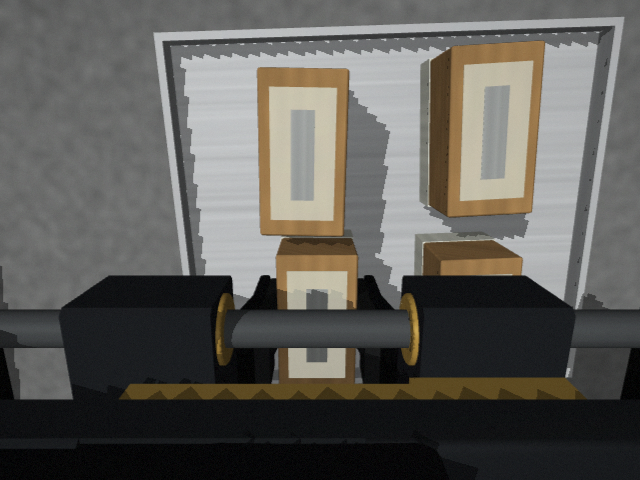

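View pics/s11.png

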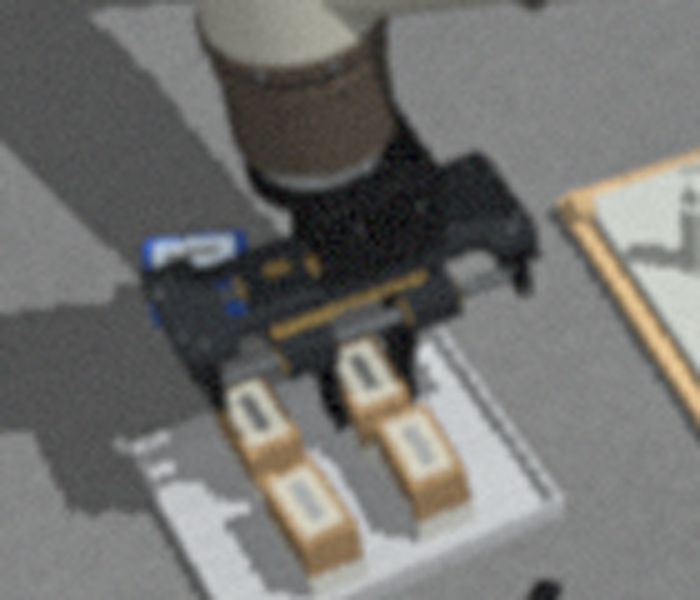

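Request:
{"fn": "move_arm", "kwargs": {
  "motion": [-0.03,0,-2.5,0,0,0,1,-0.03,0,-2.5,0,0,0,1,-0.03,0,-2.5,0,0,0,1,-0.03,0,-2.5,0,0,0,1,-0.03,0,-2.5,0,0,0,1,-0.03,0,-2.5,0,0,0,1]
}}

```text
time_s: 10.78
tcp_pos: [0.5408, -0.2615, 0.0803]
ee_rot: [[0.987, 0.161, -0.002], [0.161, -0.987, -0.001], [-0.002, 0.0, -1.0]]
wrist_force: [-0.1, 0.0, 0.1]
gripper_width: 0.344
```

```bash
python3 -c "
from boxes import *
gp(2,.12)
shot('wrist','w12');shot('scene','s12',(150,160,290,280),5)"; python3 boxes.py w12 .045
```

```text
tip [ 0.5408 -0.2615  0.1193] yawY -80.74 t 10.78 gw 0.344 F [-0.1  0.   0.1]
to tip [0.5297 0.0252 0.12  ] move [0.879, -7.12, -0.021] [0.005, 0.022, 0.446] rows>= 6.9
px [316. 275.] c 525.1 -263.6 size 37.8 5.2 yaw -80.7
px [417. 246.] c 552.7 -321.2 size 39.9 22.1 yaw 12.3
px [309. 141.] c 603.2 -246.7 size 43.9 22.1 yaw 8.4
px [422. 128.] c 620.6 -308.2 size 44.0 22.4 yaw 12.5
px [ 75. 128.] c 575.8 -116.2 size 153.3 7.4 yaw 7.1
```

View pics/w12.png

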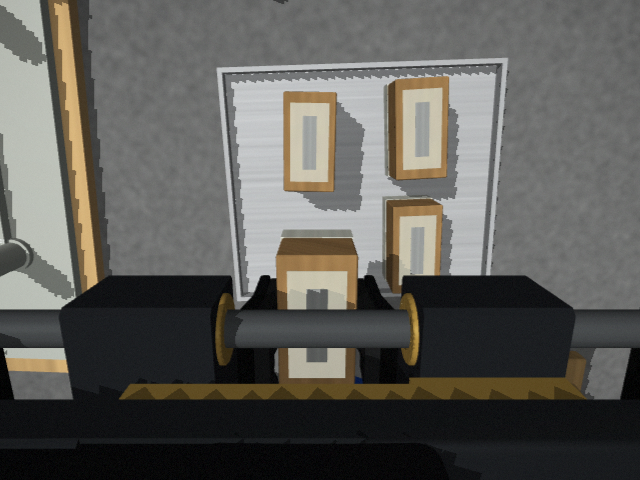

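View pics/s12.png

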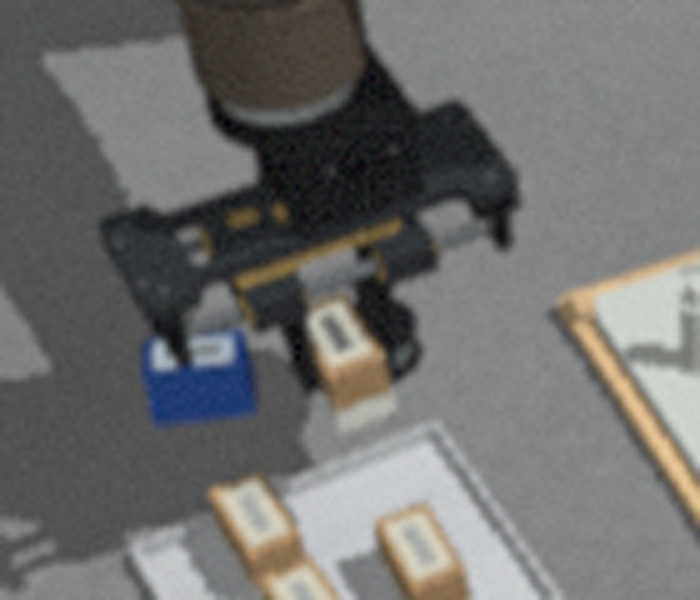

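```bash
cat >> boxes.py <<'E'
def held(f,pts,ztop):
    "tool-frame xy of held box from window end points (pixels) on plane ztop"
    P=dict(np.load(f"pics/{f}.npz"));s=r.sense();M=np.array(s["ee_rot"]);p=np.array(s["tcp_pos"])
    w=cast(P,pts,ztop);return ((w-p)@M*1000).round(1)
E
python3 -c "
from boxes import *
cv2.imwrite('pics/w12c.png',cv2.resize(cv2.imread('pics/w12_raw.png')[225:400,240:400],None,fx=4,fy=4,interpolation=cv2.INTER_NEAREST))
print(held('w12',[(317,289),(317,362),(278,252),(356,252)],.144))"
```

```text
[[ 14.5  -0.3 -64.7]
 [-15.4  -0.2 -64.6]
 [ 28.5 -14.1 -64.7]
 [ 28.5  13.6 -64.7]]
```

View pics/w12c.png

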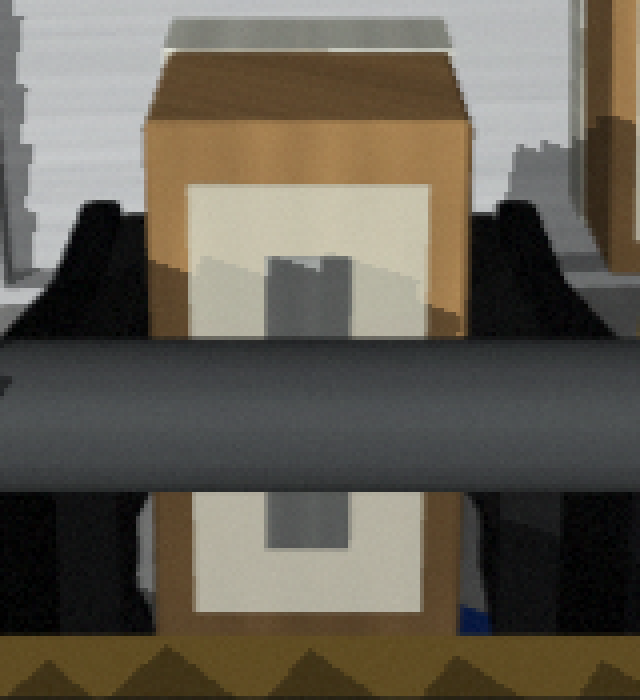

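Request:
{"fn": "move_arm", "kwargs": {
  "motion": [0.88,-7.1,0,0,0,0.45,1,0.88,-7.1,0,0,0,0.45,1,0.88,-7.1,0,0,0,0.45,1,0.88,-7.1,0,0,0,0.45,1,0.88,-7.1,0,0,0,0.45,1,0.88,-7.1,0,0,0,0.45,1,0.88,-7.1,0,0,0,0.45,1,0.88,-7.1,0,0,0,0.45,1,0.88,-7.1,0,0,0,0.45,1,0.88,-7.1,0,0,0,0.45,1,0.88,-7.1,0,0,0,0.45,1,0.88,-7.1,0,0,0,0.45,1]
}}

```text
time_s: 11.88
tcp_pos: [0.5292, 0.0231, 0.0788]
ee_rot: [[0.993, 0.12, -0.005], [0.12, -0.993, -0.001], [-0.005, 0.0, -1.0]]
wrist_force: [0.2, -0.0, -0.5]
gripper_width: 0.34
```

```bash
python3 -c "
from boxes import *
gp(2,.05);shot('scene','s13',(240,170,360,280),5)"
```

```text
tip [0.5292 0.0231 0.1178] yawY -83.09 t 11.88 gw 0.34 F [ 0.2 -0.  -0.5]
to tip [0.5297 0.0252 0.05  ] move [0.026, -0.052, 1.695] [0.005, 0.055, -0.024] rows>= 1.6
```

View pics/s13.png

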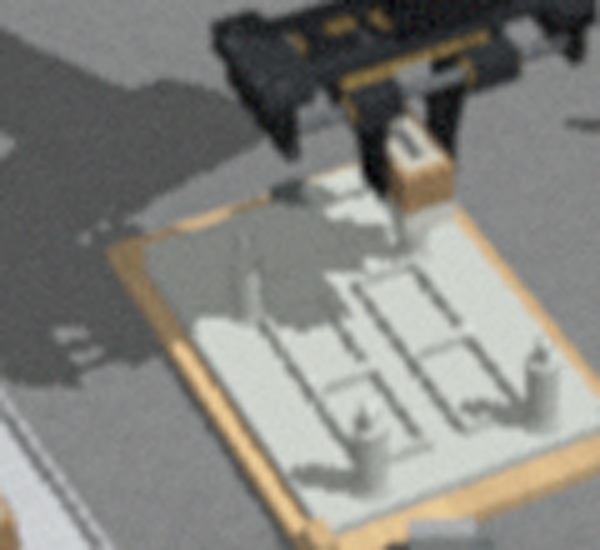

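Request:
{"fn": "move_arm", "kwargs": {
  "motion": [0.03,-0.05,1.7,0,0.05,0,1,0.03,-0.05,1.7,0,0.05,0,1,0.03,-0.05,1.7,0,0.05,0,1,0.03,-0.05,1.7,0,0.05,0,1,0.03,-0.05,1.7,0,0.05,0,1,0.03,-0.05,1.7,0,0.05,0,1]
}}

```text
time_s: 12.43
tcp_pos: [0.5318, 0.0253, 0.0128]
ee_rot: [[0.993, 0.12, 0.004], [0.12, -0.993, 0.001], [0.004, -0.0, -1.0]]
wrist_force: [0.1, -1.0, -0.5]
gripper_width: 0.341
```

```bash
python3 -c "
from boxes import *
gp(2,.033)"
```

```text
tip [0.5318 0.0253 0.0518] yawY -83.1 t 12.43 gw 0.341 F [ 0.1 -1.  -0.5]
to tip [0.5297 0.0252 0.033 ] move [-0.055, -0.003, 0.471] [-0.001, -0.044, -0.025] rows>= 0.5
```

Request:
{"fn": "move_arm", "kwargs": {
  "motion": [-0.03,0,0.1,0,0,0,1,-0.03,0,0.1,0,0,0,1,-0.03,0,0.1,0,0,0,1,-0.03,0,0.1,0,0,0,1]
}}

```text
time_s: 12.77
tcp_pos: [0.5309, 0.0253, 0.0094]
ee_rot: [[0.993, 0.12, 0.005], [0.12, -0.993, 0.001], [0.005, -0.0, -1.0]]
wrist_force: [0.5, -0.7, 0.0]
gripper_width: 0.34
```

```bash
python3 -c "
from boxes import *
gp(2,.033)"
```

```text
tip [0.5309 0.0253 0.0484] yawY -83.09 t 12.77 gw 0.34 F [ 0.5 -0.7  0. ]
to tip [0.5297 0.0252 0.033 ] move [-0.031, -0.001, 0.384] [-0.003, -0.056, -0.024] rows>= 0.4
```

Request:
{"fn": "move_arm", "kwargs": {
  "motion": [-0.03,0,0.2,0,-0.05,0,1,-0.03,0,0.2,0,-0.05,0,1,-0.03,0,0.2,0,-0.05,0,1,-0.03,0,0.2,0,-0.05,0,1]
}}

```text
time_s: 13.1
tcp_pos: [0.5295, 0.0251, 0.0011]
ee_rot: [[0.993, 0.12, -0.0], [0.12, -0.993, 0.0], [-0.0, -0.0, -1.0]]
wrist_force: [-0.5, 0.2, -0.9]
gripper_width: 0.341
```

```bash
python3 -c "
from boxes import *
gp(2,.033);shot('scene','s14',(240,170,360,280),5)"
```

```text
tip [0.5295 0.0251 0.0401] yawY -83.09 t 13.1 gw 0.341 F [-0.5  0.2 -0.9]
to tip [0.5297 0.0252 0.033 ] move [0.004, -0.002, 0.177] [-0.001, 0.003, -0.023] rows>= 0.2
```

View pics/s14.png

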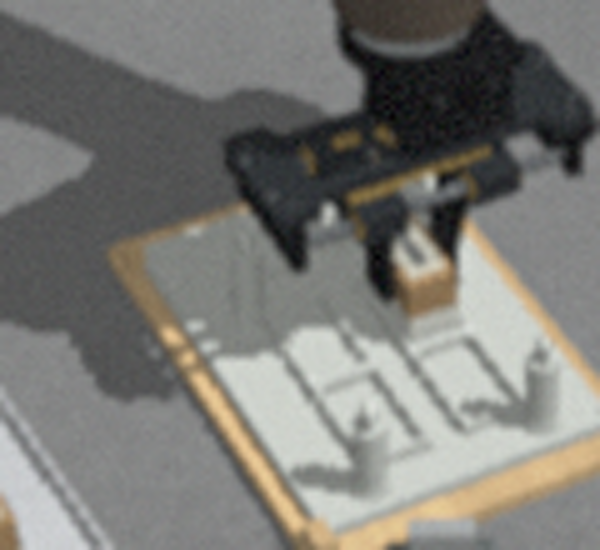

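Request:
{"fn": "move_arm", "kwargs": {
  "motion": [0,0,0.15,0,0,0,1,0,0,0.15,0,0,0,1,0,0,0.15,0,0,0,1]
}}

```text
time_s: 13.4
tcp_pos: [0.5306, 0.0254, -0.0045]
ee_rot: [[0.993, 0.121, 0.002], [0.121, -0.993, 0.0], [0.002, -0.0, -1.0]]
wrist_force: [0.9, -0.4, 2.5]
gripper_width: 0.341
```

Request:
{"fn": "move_arm", "kwargs": {
  "motion": [0,0,0.06,0,0,0,1,0,0,0.06,0,0,0,1,0,0,0.06,0,0,0,1]
}}

```text
time_s: 13.65
tcp_pos: [0.5307, 0.0254, -0.0045]
ee_rot: [[0.993, 0.122, 0.002], [0.122, -0.993, 0.0], [0.002, 0.0, -1.0]]
wrist_force: [-5.7, -0.2, 18.9]
gripper_width: 0.346
```

Request:
{"fn": "move_arm", "kwargs": {
  "motion": [0,0,-0.04,0,0,0,1,0,0,-0.04,0,0,0,0.2,0,0,-0.04,0,0,0,0.0,0,0,-0.04,0,0,0,0.0,0,0,-0.04,0,0,0,0,0,0,-2.2,0,0,0,0,0,0,-2.2,0,0,0,0,0,0,-2.2,0,0,0,0,0,0,-2.2,0,0,0,0,0,0,-2.2,0,0,0,0]
}}

```text
time_s: 14.48
tcp_pos: [0.5301, 0.0254, 0.0832]
ee_rot: [[0.993, 0.121, 0.002], [0.121, -0.993, 0.001], [0.002, -0.0, -1.0]]
wrist_force: [-0.2, 0.4, 0.5]
gripper_width: 0.501
```

```bash
python3 -c "
from boxes import *
shot('wrist','w15')
gb('b',.1)"; python3 boxes.py w15 .058
```

```text
tip [0.5294 0.0252 0.1214] yawY -83.04 t 14.53 gw 0.501 F [-1.4 -0.  -0.2]
to tip [ 0.5502 -0.3215  0.1   ] move [-0.535, 8.666, 0.535] [0.002, -0.002, -0.868] rows>= 8.3
px [316. 249.] c 533.2 26.4 size 35.8 21.8 yaw 7.0
```

View pics/w15.png

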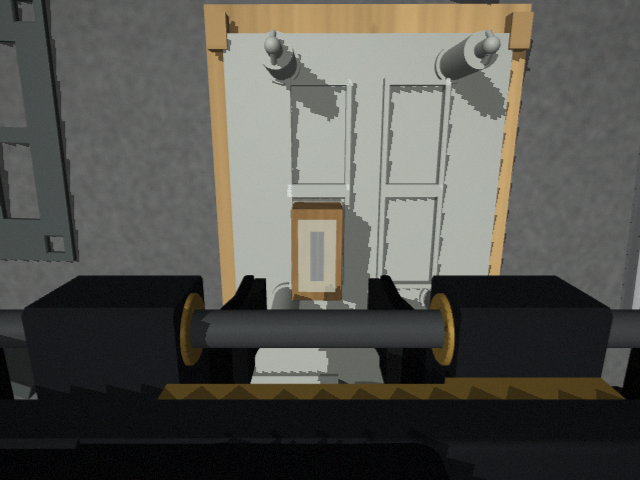

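Box a is down in bay 2 (label centred, yaw 7.0°). Box b next, for bay 1.

Request:
{"fn": "move_arm", "kwargs": {
  "motion": [-0.53,8.67,0.5,0,0,-0.87,0,-0.53,8.67,0.5,0,0,-0.87,0,-0.53,8.67,0.5,0,0,-0.87,0,-0.53,8.67,0.5,0,0,-0.87,0,-0.53,8.67,0.5,0,0,-0.87,0,-0.53,8.67,0.5,0,0,-0.87,0,-0.53,8.67,0.5,0,0,-0.87,0,-0.53,8.67,0.5,0,0,-0.87,0,-0.53,8.67,0.5,0,0,-0.87,0,-0.53,8.67,0.5,0,0,-0.87,0,-0.53,8.67,0.5,0,0,-0.87,0,-0.53,8.67,0.5,0,0,-0.87,0,-0.53,8.67,0.5,0,0,-0.87,0,-0.53,8.67,0.5,0,0,-0.87,0]
}}

```text
time_s: 15.7
tcp_pos: [0.5506, -0.3201, 0.0625]
ee_rot: [[0.98, 0.198, -0.0], [0.198, -0.98, 0.0], [-0.0, -0.0, -1.0]]
wrist_force: [-0.1, 0.2, 0.2]
gripper_width: 0.504
```

```bash
python3 -c "
from boxes import *
gb('b',.018)"
```

```text
tip [ 0.5506 -0.3201  0.1015] yawY -78.57 t 15.7 gw 0.504 F [-0.1  0.2  0.2]
to tip [ 0.5502 -0.3215  0.018 ] move [-0.018, 0.032, 2.088] [-0.0, 0.0, 0.027] rows>= 2.0
```

Request:
{"fn": "move_arm", "kwargs": {
  "motion": [-0.02,0.03,2.1,0,0,0,0,-0.02,0.03,2.1,0,0,0,0,-0.02,0.03,2.1,0,0,0,0,-0.02,0.03,2.1,0,0,0,0,-0.02,0.03,2.1,0,0,0,0,-0.02,0.03,2.1,0,0,0,0,-0.02,0.03,2.1,0,0,0,1,-0.02,0.03,2.1,0,0,0,1,-0.02,0.03,2.1,0,0,0,1,-0.02,0.03,2.1,0,0,0,1,-0.02,0.03,2.1,0,0,0,1]
}}

```text
time_s: 16.62
tcp_pos: [0.5509, -0.3218, -0.02]
ee_rot: [[0.98, 0.199, 0.002], [0.199, -0.98, -0.001], [0.002, 0.001, -1.0]]
wrist_force: [-1.2, 1.0, 5.8]
gripper_width: 0.341
```

```bash
python3 -c "
from boxes import *
gb('b',.12);gp(1,.12)"
```

```text
tip [ 0.5509 -0.3218  0.019 ] yawY -78.55 t 16.62 gw 0.341 F [-1.2  1.   5.8]
to tip [ 0.5502 -0.3215  0.12  ] move [-0.011, -0.007, -2.524] [0.014, -0.02, 0.03] rows>= 2.4
tip [ 0.5509 -0.3218  0.019 ] yawY -78.55 t 16.62 gw 0.341 F [-1.2  1.   5.8]
to tip [ 0.537  -0.0343  0.12  ] move [1.091, -7.109, -2.531] [0.014, -0.02, 0.884] rows>= 7.3
```

Request:
{"fn": "move_arm", "kwargs": {
  "motion": [0,0,-2.5,0,0,0,1,0,0,-2.5,0,0,0,1,0,0,-2.5,0,0,0,1,0,0,-2.5,0,0,0,1,1.1,-7.1,-2.5,0,0,0.88,1,1.1,-7.1,-2.5,0,0,0.88,1,1.1,-7.1,-2.5,0,0,0.88,1,1.1,-7.1,-2.5,0,0,0.88,1,1.1,-7.1,-2.5,0,0,0.88,1,1.1,-7.1,-2.5,0,0,0.88,1,1.1,-7.1,-2.5,0,0,0.88,1,1.1,-7.1,-2.5,0,0,0.88,1,1.1,-7.1,-2.5,0,0,0.88,1,1.1,-7.1,-2.5,0,0,0.88,1,1.1,-7.1,-2.5,0,0,0.88,1,1.1,-7.1,-2.5,0,0,0.88,1,1.1,-7.1,-2.5,0,0,0.88,1]
}}

```text
time_s: 18.03
tcp_pos: [0.5372, -0.0359, 0.0795]
ee_rot: [[0.993, 0.121, 0.001], [0.121, -0.993, -0.001], [0.001, 0.001, -1.0]]
wrist_force: [0.7, 0.6, -0.9]
gripper_width: 0.342
```

```bash
python3 -c "
from boxes import *
gp(1,.044)"
```

```text
tip [ 0.5372 -0.0359  0.1185] yawY -83.07 t 18.03 gw 0.342 F [ 0.7  0.6 -0.9]
to tip [ 0.537  -0.0343  0.044 ] move [-0.003, -0.04, 1.862] [0.013, -0.015, -0.021] rows>= 1.8
```

Request:
{"fn": "move_arm", "kwargs": {
  "motion": [0.01,-0.04,1.85,0,0,0,1,0.01,-0.04,1.85,0,0,0,1,0.01,-0.04,1.85,0,0,0,1,0.01,-0.04,1.85,0,0,0,1,0.01,-0.04,1.85,0,0,0,1,0.01,-0.04,1.85,0,0,0,1,0.01,-0.04,1.85,0,0,0,1,0.01,-0.04,1.85,0,0,0,1]
}}

```text
time_s: 18.7
tcp_pos: [0.5381, -0.0342, 0.0069]
ee_rot: [[0.993, 0.121, 0.004], [0.121, -0.993, -0.001], [0.003, 0.001, -1.0]]
wrist_force: [-0.7, -0.4, -0.4]
gripper_width: 0.344
```

```bash
python3 -c "
from boxes import *
gp(1,.033)"
```

```text
tip [ 0.5381 -0.0342  0.0459] yawY -83.07 t 18.7 gw 0.344 F [-0.7 -0.4 -0.4]
to tip [ 0.537  -0.0343  0.033 ] move [-0.029, 0.0, 0.322] [0.011, -0.04, -0.02] rows>= 0.3
```

Request:
{"fn": "move_arm", "kwargs": {
  "motion": [-0.015,0,0.15,0,-0.02,0,1,-0.015,0,0.31,0,-0.02,0,1,-0.015,0,0.31,0,-0.02,0,1,-0.015,0,0.31,0,-0.02,0,1]
}}

```text
time_s: 19.03
tcp_pos: [0.5383, -0.0341, -0.0054]
ee_rot: [[0.993, 0.121, 0.003], [0.121, -0.993, -0.001], [0.003, 0.001, -1.0]]
wrist_force: [0.5, -0.3, 1.5]
gripper_width: 0.345
```

Request:
{"fn": "move_arm", "kwargs": {
  "motion": [0,0,0.02,0,0,0,1,0,0,0.02,0,0,0,0.2,0,0,0,0,0,0,0.0,0,0,0,0,0,0,0.0,0,0,0,0,0,0,0,0,0,-2.2,0,0,0,0,0,0,-2.2,0,0,0,0,0,0,-2.2,0,0,0,0,0,0,-2.2,0,0,0,0,0,0,-2.2,0,0,0,0]
}}

```text
time_s: 19.87
tcp_pos: [0.5378, -0.034, 0.0827]
ee_rot: [[0.993, 0.121, 0.004], [0.121, -0.993, -0.0], [0.004, 0.0, -1.0]]
wrist_force: [0.6, 0.1, -0.4]
gripper_width: 0.499
```

```bash
sed -i 's/"c":(.6028,-.2465,8.6)/"c":(.603,-.2466,8.5)/;s/(.6204,-.3084,12.5)/(.6206,-.3083,12.4)/' boxes.py; python3 -c "
from boxes import *
shot('wrist','w16')
gb('c',.1)"; python3 boxes.py w16 .058
```

```text
tip [ 0.5371 -0.0342  0.1208] yawY -83.07 t 19.92 gw 0.503 F [ 0.1 -0.2 -1. ]
to tip [ 0.603  -0.2466  0.1   ] move [0.995, 5.47, 0.525] [0.009, -0.015, -0.314] rows>= 5.4
px [214. 249.] c 533.5 26.5 size 35.1 21.9 yaw 6.9
px [317. 249.] c 541.2 -33.2 size 35.8 21.9 yaw 6.7
px [414. 207.] c 573.7 -84.8 size 42.3 6.7 yaw 6.5
```

View pics/w16.png

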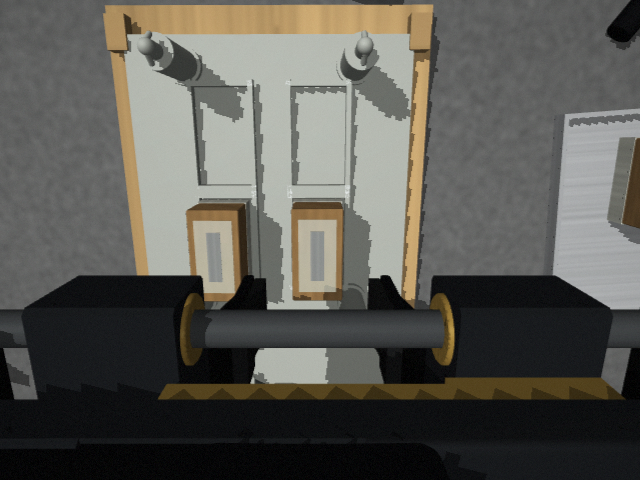

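Two boxes are placed in bays 2 and 1 (px (214,249) and (317,249)), both square with the ribs. Box c next.

Request:
{"fn": "move_arm", "kwargs": {
  "motion": [1.0,5.47,0.5,0,0,-0.31,0,1.0,5.47,0.5,0,0,-0.31,0,1.0,5.47,0.5,0,0,-0.31,0,1.0,5.47,0.5,0,0,-0.31,0,1.0,5.47,0.5,0,0,-0.31,0,1.0,5.47,0.5,0,0,-0.31,0,1.0,5.47,0.5,0,0,-0.31,0,1.0,5.47,0.5,0,0,-0.31,0,1.0,5.47,0.5,0,0,-0.31,0,1.0,5.47,0.5,0,0,-0.31,0]
}}

```text
time_s: 20.75
tcp_pos: [0.6027, -0.245, 0.0617]
ee_rot: [[0.989, 0.149, 0.0], [0.149, -0.989, -0.0], [0.0, 0.0, -1.0]]
wrist_force: [0.1, -0.2, 0.5]
gripper_width: 0.498
```

```bash
python3 -c "
from boxes import *
gb('c',.018)"
```

```text
tip [ 0.6027 -0.245   0.1007] yawY -81.43 t 20.75 gw 0.498 F [ 0.1 -0.2  0.5]
to tip [ 0.603  -0.2466  0.018 ] move [-0.0, 0.039, 2.069] [0.003, -0.005, 0.015] rows>= 2.0
```

Request:
{"fn": "move_arm", "kwargs": {
  "motion": [0,0.04,2.08,0,0,0,0,0,0.04,2.08,0,0,0,0,0,0.04,2.08,0,0,0,0,0,0.04,2.08,0,0,0,0,0,0.04,2.08,0,0,0,0,0,0.04,2.08,0,0,0,0,0,0.04,2.08,0,0,0,1,0,0.04,2.08,0,0,0,1,0,0.04,2.08,0,0,0,1,0,0.04,2.08,0,0,0,1,0,0.04,2.08,0,0,0,1]
}}

```text
time_s: 21.67
tcp_pos: [0.6038, -0.2468, -0.02]
ee_rot: [[0.989, 0.149, 0.002], [0.149, -0.989, -0.001], [0.002, 0.001, -1.0]]
wrist_force: [-1.2, 1.6, 5.6]
gripper_width: 0.339
```

```bash
python3 -c "
from boxes import *
gb('c',.12);gp(4,.12)"
```

```text
tip [ 0.6038 -0.2468  0.019 ] yawY -81.41 t 21.67 gw 0.339 F [-1.2  1.6  5.6]
to tip [ 0.603  -0.2466  0.12  ] move [-0.013, -0.006, -2.524] [0.013, -0.025, 0.019] rows>= 2.4
tip [ 0.6038 -0.2468  0.019 ] yawY -81.41 t 21.67 gw 0.339 F [-1.2  1.6  5.6]
to tip [0.5972 0.0335 0.12  ] move [0.889, -6.952, -2.53] [0.012, -0.025, 0.313] rows>= 7.1
```

Request:
{"fn": "move_arm", "kwargs": {
  "motion": [0,0,-2.5,0,0,0,1,0,0,-2.5,0,0,0,1,0,0,-2.5,0,0,0,1,0,0,-2.5,0,0,0,1,0.9,-6.98,-2.5,0,0,0.31,1,0.9,-6.98,-2.5,0,0,0.31,1,0.9,-6.98,-2.5,0,0,0.31,1,0.9,-6.98,-2.5,0,0,0.31,1,0.9,-6.98,-2.5,0,0,0.31,1,0.9,-6.98,-2.5,0,0,0.31,1,0.9,-6.98,-2.5,0,0,0.31,1,0.9,-6.98,-2.5,0,0,0.31,1,0.9,-6.98,-2.5,0,0,0.31,1,0.9,-6.98,-2.5,0,0,0.31,1,0.9,-6.98,-2.5,0,0,0.31,1,0.9,-6.98,-2.5,0,0,0.31,1,0.9,-6.98,-2.5,0,0,0.31,1]
}}

```text
time_s: 23.08
tcp_pos: [0.5974, 0.0334, 0.0796]
ee_rot: [[0.993, 0.121, 0.002], [0.121, -0.993, -0.001], [0.002, 0.001, -1.0]]
wrist_force: [0.5, -0.0, 0.0]
gripper_width: 0.342
```

```bash
python3 -c "
from boxes import *
gp(4,.044)"
```

```text
tip [0.5974 0.0334 0.1186] yawY -83.07 t 23.08 gw 0.342 F [ 0.5 -0.   0. ]
to tip [0.5972 0.0335 0.044 ] move [-0.008, -0.005, 1.866] [0.013, -0.021, -0.019] rows>= 1.8
```

Request:
{"fn": "move_arm", "kwargs": {
  "motion": [0,0,1.85,0,0,0,1,0,0,1.85,0,0,0,1,0,0,1.85,0,0,0,1,0,0,1.85,0,0,0,1,0,0,1.85,0,0,0,1,0,0,1.85,0,0,0,1,0,0,1.85,0,0,0,1,0,0,1.85,0,0,0,1]
}}

```text
time_s: 23.75
tcp_pos: [0.5981, 0.0335, 0.007]
ee_rot: [[0.993, 0.121, 0.004], [0.121, -0.993, -0.0], [0.004, 0.001, -1.0]]
wrist_force: [-0.2, 0.0, -0.2]
gripper_width: 0.341
```

```bash
python3 -c "
from boxes import *
gp(4,.033)"
```

```text
tip [0.5981 0.0335 0.046 ] yawY -83.07 t 23.75 gw 0.341 F [-0.2  0.  -0.2]
to tip [0.5972 0.0335 0.033 ] move [-0.023, -0.003, 0.326] [0.008, -0.045, -0.02] rows>= 0.3
```

Request:
{"fn": "move_arm", "kwargs": {
  "motion": [-0.01,0,0.15,0,-0.02,0,1,-0.01,0,0.33,0,-0.02,0,1,-0.01,0,0.33,0,-0.02,0,1,-0.01,0,0.33,0,-0.02,0,1]
}}

```text
time_s: 24.08
tcp_pos: [0.5988, 0.0338, -0.0056]
ee_rot: [[0.993, 0.121, 0.004], [0.121, -0.993, -0.0], [0.004, 0.001, -1.0]]
wrist_force: [1.5, 0.3, 3.7]
gripper_width: 0.342
```

Request:
{"fn": "move_arm", "kwargs": {
  "motion": [0,0,0.02,0,0,0,1,0,0,0.02,0,0,0,0.2,0,0,0,0,0,0,0.0,0,0,0,0,0,0,0.0,0,0,0,0,0,0,0,0,0,-2.2,0,0,0,0,0,0,-2.2,0,0,0,0,0,0,-2.2,0,0,0,0,0,0,-2.2,0,0,0,0,0,0,-2.2,0,0,0,0]
}}

```text
time_s: 24.92
tcp_pos: [0.5982, 0.0339, 0.0824]
ee_rot: [[0.993, 0.121, 0.005], [0.121, -0.993, 0.0], [0.005, 0.0, -1.0]]
wrist_force: [-0.4, 0.0, -0.4]
gripper_width: 0.501
```

```bash
python3 -c "
from boxes import *
gb('d',.1)"
```

```text
tip [0.5982 0.0339 0.1214] yawY -83.05 t 24.92 gw 0.501 F [-0.4  0.  -0.4]
to tip [ 0.6206 -0.3083  0.1   ] move [-0.481, 8.559, 0.535] [0.004, -0.055, -1.09] rows>= 8.2
```

Request:
{"fn": "move_arm", "kwargs": {
  "motion": [-0.48,8.57,0.5,0,-0.05,-1.09,0,-0.48,8.57,0.5,0,-0.05,-1.09,0,-0.48,8.57,0.5,0,-0.05,-1.09,0,-0.48,8.57,0.5,0,-0.05,-1.09,0,-0.48,8.57,0.5,0,-0.05,-1.09,0,-0.48,8.57,0.5,0,-0.05,-1.09,0,-0.48,8.57,0.5,0,-0.05,-1.09,0,-0.48,8.57,0.5,0,-0.05,-1.09,0,-0.48,8.57,0.5,0,-0.05,-1.09,0,-0.48,8.57,0.5,0,-0.05,-1.09,0,-0.48,8.57,0.5,0,-0.05,-1.09,0,-0.48,8.57,0.5,0,-0.05,-1.09,0,-0.48,8.57,0.5,0,-0.05,-1.09,0,-0.48,8.57,0.5,0,-0.05,-1.09,0]
}}

```text
time_s: 26.08
tcp_pos: [0.6209, -0.3071, 0.0625]
ee_rot: [[0.976, 0.217, 0.0], [0.217, -0.976, -0.0], [0.0, 0.0, -1.0]]
wrist_force: [0.4, 0.4, 0.4]
gripper_width: 0.5
```

```bash
python3 -c "
from boxes import *
gb('d',.018)"
```

```text
tip [ 0.6209 -0.3071  0.1015] yawY -77.48 t 26.08 gw 0.5 F [0.4 0.4 0.4]
to tip [ 0.6206 -0.3083  0.018 ] move [-0.016, 0.027, 2.088] [0.002, -0.004, 0.025] rows>= 2.0
```

Request:
{"fn": "move_arm", "kwargs": {
  "motion": [-0.02,0.03,2.1,0,0,0,0,-0.02,0.03,2.1,0,0,0,0,-0.02,0.03,2.1,0,0,0,0,-0.02,0.03,2.1,0,0,0,0,-0.02,0.03,2.1,0,0,0,0,-0.02,0.03,2.1,0,0,0,0,-0.02,0.03,2.1,0,0,0,1,-0.02,0.03,2.1,0,0,0,1,-0.02,0.03,2.1,0,0,0,1,-0.02,0.03,2.1,0,0,0,1,-0.02,0.03,2.1,0,0,0,1]
}}

```text
time_s: 27.0
tcp_pos: [0.6212, -0.3088, -0.0199]
ee_rot: [[0.976, 0.217, 0.002], [0.217, -0.976, -0.001], [0.002, 0.001, -1.0]]
wrist_force: [-1.0, 1.0, 4.1]
gripper_width: 0.343
```

```bash
python3 -c "
from boxes import *
gb('d',.12);gp(3,.12)"
```

```text
tip [ 0.6212 -0.3088  0.0191] yawY -77.46 t 27.0 gw 0.343 F [-1.   1.   4.1]
to tip [ 0.6206 -0.3083  0.12  ] move [-0.007, -0.011, -2.523] [0.017, -0.023, 0.028] rows>= 2.4
tip [ 0.6212 -0.3088  0.0191] yawY -77.46 t 27.0 gw 0.343 F [-1.   1.   4.1]
to tip [ 0.6045 -0.026   0.12  ] move [1.133, -6.987, -2.531] [0.016, -0.023, 1.102] rows>= 7.2
```

Request:
{"fn": "move_arm", "kwargs": {
  "motion": [0,0,-2.5,0,0,0,1,0,0,-2.5,0,0,0,1,0,0,-2.5,0,0,0,1,0,0,-2.5,0,0,0,1,1.13,-7.01,-2.5,0,0,1.1,1,1.13,-7.01,-2.5,0,0,1.1,1,1.13,-7.01,-2.5,0,0,1.1,1,1.13,-7.01,-2.5,0,0,1.1,1,1.13,-7.01,-2.5,0,0,1.1,1,1.13,-7.01,-2.5,0,0,1.1,1,1.13,-7.01,-2.5,0,0,1.1,1,1.13,-7.01,-2.5,0,0,1.1,1,1.13,-7.01,-2.5,0,0,1.1,1,1.13,-7.01,-2.5,0,0,1.1,1,1.13,-7.01,-2.5,0,0,1.1,1,1.13,-7.01,-2.5,0,0,1.1,1,1.13,-7.01,-2.5,0,0,1.1,1]
}}

```text
time_s: 28.42
tcp_pos: [0.6041, -0.0264, 0.0795]
ee_rot: [[0.993, 0.121, 0.002], [0.121, -0.993, -0.001], [0.002, 0.001, -1.0]]
wrist_force: [0.1, -0.3, -0.6]
gripper_width: 0.347
```

```bash
python3 -c "
from boxes import *
gp(3,.044)"
```

```text
tip [ 0.6041 -0.0264  0.1185] yawY -83.08 t 28.42 gw 0.347 F [ 0.1 -0.3 -0.6]
to tip [ 0.6045 -0.026   0.044 ] move [0.008, -0.011, 1.863] [0.014, -0.019, -0.021] rows>= 1.8
```

Request:
{"fn": "move_arm", "kwargs": {
  "motion": [0.01,-0.01,1.85,0,0,0,1,0.01,-0.01,1.85,0,0,0,1,0.01,-0.01,1.85,0,0,0,1,0.01,-0.01,1.85,0,0,0,1,0.01,-0.01,1.85,0,0,0,1,0.01,-0.01,1.85,0,0,0,1,0.01,-0.01,1.85,0,0,0,1,0.01,-0.01,1.85,0,0,0,1]
}}

```text
time_s: 29.08
tcp_pos: [0.6051, -0.026, 0.0068]
ee_rot: [[0.993, 0.121, 0.004], [0.121, -0.993, -0.001], [0.004, 0.001, -1.0]]
wrist_force: [-0.4, 0.2, -0.6]
gripper_width: 0.345
```

```bash
python3 -c "
from boxes import *
gp(3,.033)"
```

```text
tip [ 0.6051 -0.026   0.0458] yawY -83.08 t 29.08 gw 0.345 F [-0.4  0.2 -0.6]
to tip [ 0.6045 -0.026   0.033 ] move [-0.016, -0.002, 0.321] [0.013, -0.041, -0.022] rows>= 0.3
```

Request:
{"fn": "move_arm", "kwargs": {
  "motion": [-0.01,0,0.15,0,-0.02,0,1,-0.01,0,0.33,0,-0.02,0,1,-0.01,0,0.33,0,-0.02,0,1,-0.01,0,0.33,0,-0.02,0,1]
}}

```text
time_s: 29.42
tcp_pos: [0.6059, -0.0259, -0.0057]
ee_rot: [[0.993, 0.121, 0.004], [0.121, -0.993, -0.001], [0.004, 0.001, -1.0]]
wrist_force: [0.2, -0.2, 3.9]
gripper_width: 0.34
```

Request:
{"fn": "move_arm", "kwargs": {
  "motion": [0,0,0.02,0,0,0,1,0,0,0.02,0,0,0,0.2,0,0,0,0,0,0,0.0,0,0,0,0,0,0,0.0,0,0,0,0,0,0,0,0,0,-2.2,0,0,0,0,0,0,-2.2,0,0,0,0,0,0,-2.2,0,0,0,0,-1.5,0,-4.5,0,0,0,0,-1.5,0,-4.5,0,0,0,0,-1.5,0,-4.5,0,0,0,0,-1.5,0,-4.5,0,0,0,0,-1.5,0,-4.5,0,0,0,0]
}}

```text
time_s: 30.5
tcp_pos: [0.5459, -0.0328, 0.1758]
ee_rot: [[0.993, 0.121, 0.008], [0.121, -0.993, 0.0], [0.008, 0.001, -1.0]]
wrist_force: [0.1, -0.8, -0.5]
gripper_width: 0.498
```

```bash
python3 -c "
from boxes import *
shot('wrist','w17');labels('w17',.058)
C2=np.array([.5671,-.0004])
print({k:v.round(4) for k,v in BAY.items()})
camtcp((.567,.25,.02),(320,140),.2-.039,5)"
```

```text
px [243. 234.] c 529.2 25.9 size 43.5 22.4 yaw 6.8
px [317. 233.] c 537.3 -33.5 size 43.5 21.9 yaw 7.5
px [317. 146.] c 605.2 -25.2 size 44.5 22.1 yaw 7.5
px [239. 146.] c 597.9 34.3 size 44.3 22.4 yaw 7.1
px [391. 183.] c 580.6 -86.5 size 144.1 7.5 yaw 7.1
px [283.  63.] c 662.3 5.4 size 143.1 14.3 yaw -83.0
{1: array([ 0.537 , -0.0343]), 2: array([0.5297, 0.0252]), 3: array([ 0.6045, -0.026 ]), 4: array([0.5972, 0.0335])}
tip [ 0.5454 -0.0329  0.2131] yawY -83.05 t 30.55 gw 0.499 F [0.4 0.3 0.5]
to tip [0.5033 0.2467 0.2   ] move [-0.199, -7.065, 0.322] [0.008, -0.059, 0.391] rows>= 6.8
```

View pics/w17.png

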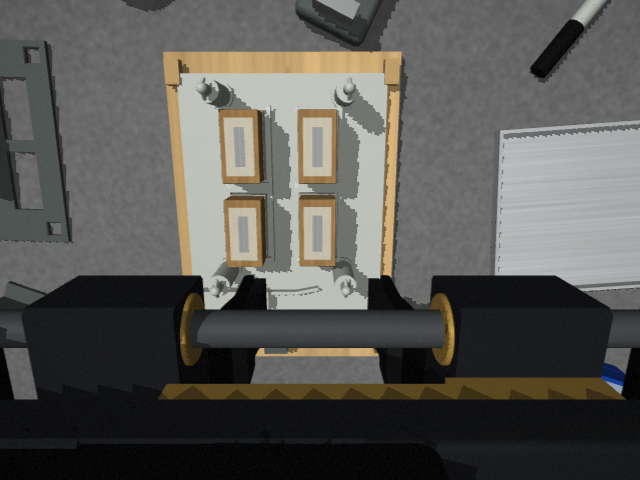

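All four boxes read within 1 mm of their bay points, and the tray is empty. Cover next.

Request:
{"fn": "move_arm", "kwargs": {
  "motion": [-0.2,-7.1,0.3,0,-0.05,0.4,-1,-0.2,-7.1,0.3,0,-0.05,0.4,-1,-0.2,-7.1,0.3,0,-0.05,0.4,-1,-0.2,-7.1,0.3,0,-0.05,0.4,-1,-0.2,-7.1,0.3,0,-0.05,0.4,-1,-0.2,-7.1,0.3,0,-0.05,0.4,-1,-0.2,-7.1,0.3,0,-0.05,0.4,-1,-0.2,-7.1,0.3,0,-0.05,0.4,-1,-0.2,-7.1,0.3,0,-0.05,0.4,-1,-0.2,-7.1,0.3,0,-0.05,0.4,-1,-0.2,-7.1,0.3,0,-0.05,0.4,-1,-0.2,-7.1,0.3,0,-0.05,0.4,-1]
}}

```text
time_s: 31.55
tcp_pos: [0.5033, 0.2468, 0.1615]
ee_rot: [[0.996, 0.085, 0.0], [0.085, -0.996, -0.001], [0.0, 0.001, -1.0]]
wrist_force: [-0.4, 0.6, 0.0]
gripper_width: 0.999
```

```bash
python3 -c "
from boxes import *
P=dict(np.load('pics/w17.npz'));L=np.array([(76,52),(76,-52),(-76,52),(-76,-52)])/1000
print(fit(cast(P,[(202,86),(349,87),(216,288),(346,287)],.0755)[:,:2],L))
shot('wrist','w18')"
```

```text
(array([ 0.56875295, -0.00085679]), np.float64(7.202917492894061), array([0.00047435, 0.00140333, 0.00076227, 0.0011633 ]))
```

View pics/w18.png

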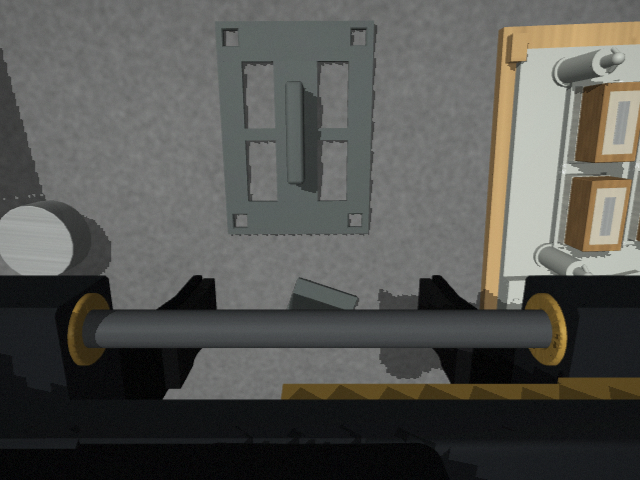

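```bash
python3 -c "
import cv2
I=cv2.imread('pics/w18_raw.png')
a=cv2.resize(I[10:60,205:385],None,fx=4.4,fy=4.4,interpolation=cv2.INTER_CUBIC)
b=cv2.resize(I[195:245,205:385],None,fx=4.4,fy=4.4,interpolation=cv2.INTER_CUBIC)
cv2.imwrite('pics/w18c.png',cv2.vconcat([a,b]))"
```

```text
(no output)
```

View pics/w18c.png

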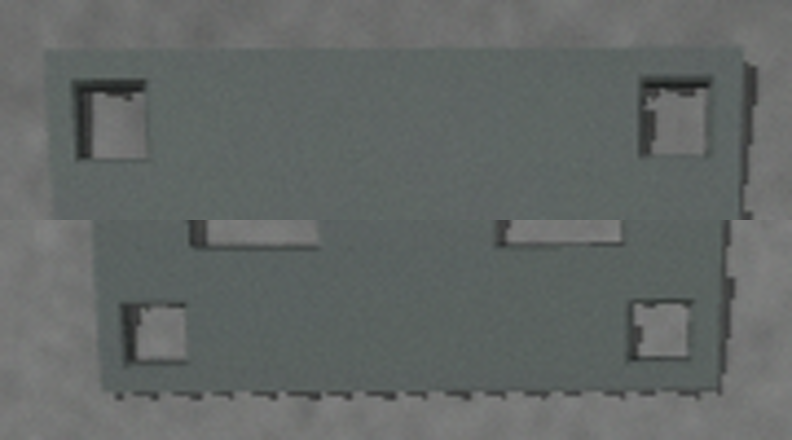

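```bash
python3 -c "
from boxes import *
P=dict(np.load('pics/w18.npz'))
px=[(205+110.5/4.4,10+119/4.4),(205+675.5/4.4,10+116/4.4),(205+154/4.4,195+112.5/4.4),(205+660.5/4.4,195+109/4.4)]
L=np.array([(76,52),(76,-52),(-76,52),(-76,-52)])/1000
c,a,e=fit(cast(P,px,.004)[:,:2],L);print(c,a,e)
# ridge ends at top z=.030
print(cast(P,[(294,82),(295,183)],.03))
print(cast(P,[(293,281),(357,297)],.046))
go((*c,.08),a-90)"
```

```text
[0.57035088 0.27057191] 5.240233920539952 [0.00013669 0.00016823 0.00012543 0.00022502]
[[0.60868325 0.27369162 0.03      ]
 [0.53126254 0.26730579 0.03      ]]
[[0.45203642 0.26242001 0.046     ]
 [0.44237544 0.2078181  0.046     ]]
tip [0.5034 0.2469 0.2007] yawY -85.15 t 31.6 gw 0.998 F [0.2 0.1 0. ]
to tip [0.5704 0.2706 0.08  ] move [1.716, -0.451, 3.018] [0.011, -0.005, -0.078] rows>= 3.4
```

Request:
{"fn": "move_arm", "kwargs": {
  "motion": [1.72,-0.45,3.0,0,0,-0.08,0,1.72,-0.45,3.0,0,0,-0.08,0,1.72,-0.45,3.0,0,0,-0.08,0,1.72,-0.45,3.0,0,0,-0.08,0,1.72,-0.45,3.0,0,0,-0.08,0,1.72,-0.45,3.0,0,0,-0.08,0,1.72,-0.45,3.0,0,0,-0.08,0,1.72,-0.45,3.0,0,0,-0.08,0]
}}

```text
time_s: 32.27
tcp_pos: [0.5712, 0.2712, 0.0446]
ee_rot: [[0.996, 0.092, 0.004], [0.092, -0.996, 0.002], [0.004, -0.001, -1.0]]
wrist_force: [0.2, 0.6, 0.0]
gripper_width: 0.528
```

```bash
python3 -c "
from boxes import *
shot('wrist','w19',(160,0,480,300),2)
go((.5704,.2706,.01),5.24-90)"
```

```text
tip [0.5711 0.2712 0.0835] yawY -84.73 t 32.32 gw 0.516 F [ 0.1  0.3 -0.3]
to tip [0.5704 0.2706 0.01  ] move [-0.026, 0.016, 1.838] [-0.016, -0.048, 0.006] rows>= 1.8
```

View pics/w19.png

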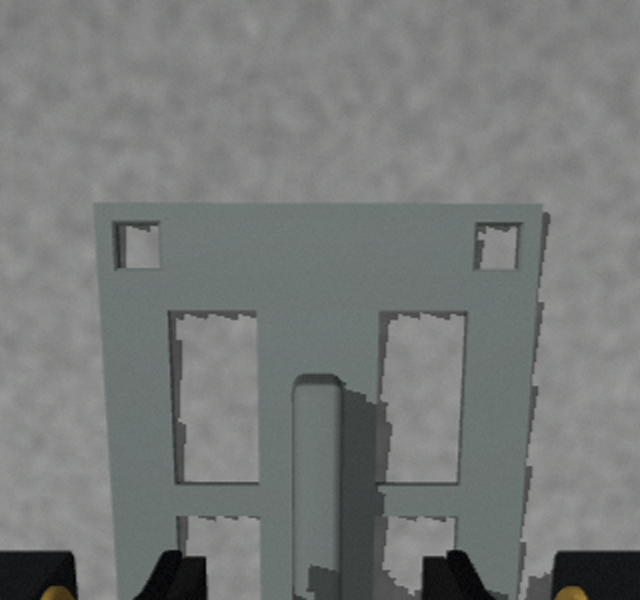

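Ridge centred between the fingers. Descend and grip.

Request:
{"fn": "move_arm", "kwargs": {
  "motion": [-0.03,0.02,1.83,0,-0.05,0,0,-0.03,0.02,1.83,0,-0.05,0,0,-0.03,0.02,1.83,0,-0.05,0,0,-0.03,0.02,1.83,0,-0.05,0,0,-0.03,0.02,1.83,0,-0.05,0,0,-0.03,0.02,1.83,0,-0.05,0,0,-0.03,0.02,1.83,0,-0.05,0,1,-0.03,0.02,1.83,0,-0.05,0,1,-0.03,0.02,1.83,0,-0.05,0,1,-0.03,0.02,1.83,0,-0.05,0,1,-0.03,0.02,1.83,0,-0.05,0,1,-0.03,0.02,1.83,0,-0.05,0,1,-0.03,0.02,1.83,0,-0.05,0,1,-0.03,0.02,1.83,0,-0.05,0,1]
}}

```text
time_s: 33.48
tcp_pos: [0.5703, 0.2704, -0.0286]
ee_rot: [[0.996, 0.092, -0.0], [0.092, -0.996, 0.001], [-0.0, -0.001, -1.0]]
wrist_force: [0.5, -0.2, 1.2]
gripper_width: 0.157
```

```bash
python3 -c "
from boxes import *
go((.5671,-.0004,.14),7.03-90)"
```

```text
tip [0.5703 0.2704 0.0104] yawY -84.72 t 33.48 gw 0.157 F [ 0.5 -0.2  1.2]
to tip [ 5.671e-01 -4.000e-04  1.400e-01] move [-0.702, 6.729, -3.248] [-0.014, 0.003, -0.351] rows>= 7.2
```

Request:
{"fn": "move_arm", "kwargs": {
  "motion": [0,0,-3.2,0,0,0,1,0,0,-3.2,0,0,0,1,0,0,-3.2,0,0,0,1,0,0,-3.2,0,0,0,1,0,0,-3.2,0,0,0,1,-0.7,6.73,-3.2,0,0,-0.35,1,-0.7,6.73,-3.2,0,0,-0.35,1,-0.7,6.73,-3.2,0,0,-0.35,1,-0.7,6.73,-3.2,0,0,-0.35,1,-0.7,6.73,-3.2,0,0,-0.35,1,-0.7,6.73,-3.2,0,0,-0.35,1,-0.7,6.73,-3.2,0,0,-0.35,1,-0.7,6.73,-3.2,0,0,-0.35,1,-0.7,6.73,-3.2,0,0,-0.35,1,-0.7,6.73,-3.2,0,0,-0.35,1,-0.7,6.73,-3.2,0,0,-0.35,1,-0.7,6.73,-3.2,0,0,-0.35,1]
}}

```text
time_s: 34.9
tcp_pos: [0.5671, 0.0007, 0.0986]
ee_rot: [[0.992, 0.124, -0.001], [0.124, -0.992, 0.001], [-0.001, -0.001, -1.0]]
wrist_force: [-0.6, 0.1, -0.6]
gripper_width: 0.16
```

```bash
python3 -c "
from boxes import *
shot('wrist','w20');shot('scene','s20',(230,130,390,290),3.7)
go((.5671,-.0004,.1),7.03-90)"
```

```text
tip [0.5672 0.0006 0.1379] yawY -82.89 t 35.0 gw 0.16 F [0.  0.4 0.1]
to tip [ 5.671e-01 -4.000e-04  1.000e-01] move [-0.004, 0.025, 0.947] [-0.015, 0.005, 0.016] rows>= 0.9
```

View pics/w20.png

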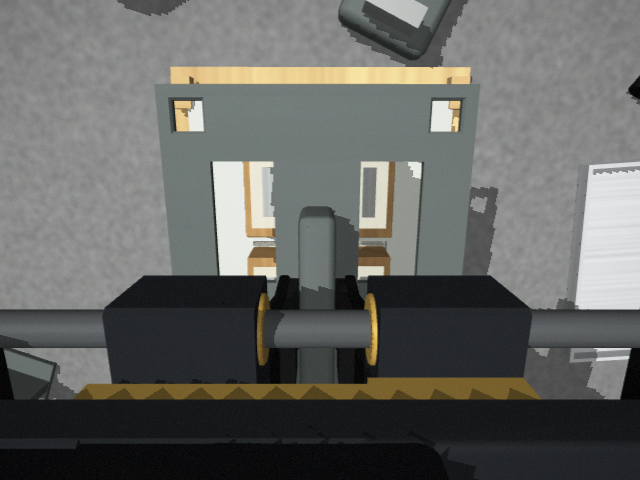

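View pics/s20.png

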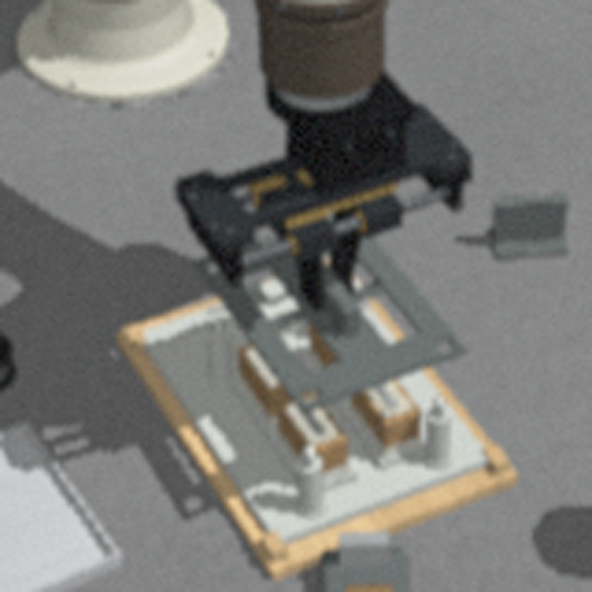

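```bash
python3 -c "
from boxes import *
I=cv2.imread('pics/w20_raw.png')[75:145,150:490];cv2.imwrite('pics/w20c.png',cv2.resize(I,None,fx=2.3,fy=5,interpolation=cv2.INTER_CUBIC))
print(held('w20',[(188,115),(446,115)],.1315))"
```

```text
[[ 76.  -51.9 -32.6]
 [ 76.1  50.9 -32.7]]
```

View pics/w20c.png

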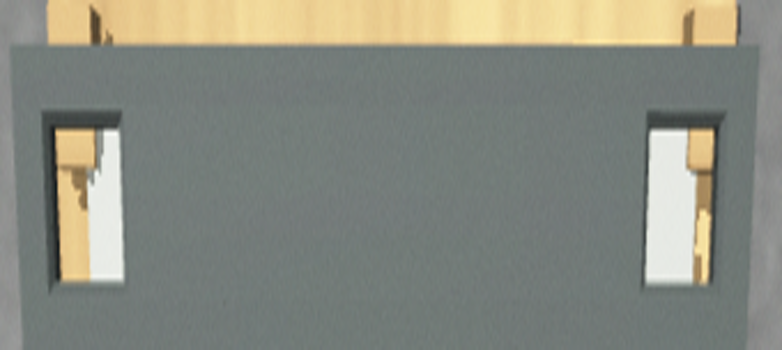

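Request:
{"fn": "move_arm", "kwargs": {
  "motion": [0,0.04,0.9,0,0,0,1,0,0.04,0.9,0,0,0,1,0,0.04,0.9,0,0,0,1,0,0.04,0.9,0,0,0,1,0,0.04,0.9,0,0,0,1,0,0.04,0.9,0,0,0,1]
}}

```text
time_s: 35.5
tcp_pos: [0.5684, -0.0007, 0.0644]
ee_rot: [[0.992, 0.124, 0.002], [0.124, -0.992, 0.002], [0.002, -0.001, -1.0]]
wrist_force: [-0.0, -0.5, -1.1]
gripper_width: 0.159
```

```bash
python3 -c "
from boxes import *
shot('wrist','w21',(130,60,510,200),2)
go((.5672,-.001,.09),7.03-90)"
```

```text
tip [ 0.5682 -0.0007  0.1032] yawY -82.87 t 35.55 gw 0.158 F [-0.1  1.4 -0.9]
to tip [ 0.5672 -0.001   0.09  ] move [-0.025, 0.004, 0.329] [-0.017, -0.021, 0.019] rows>= 0.3
```

View pics/w21.png

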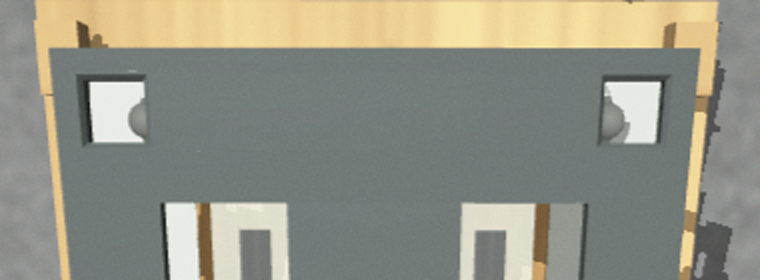

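Request:
{"fn": "move_arm", "kwargs": {
  "motion": [-0.02,0,0.25,0,0,0,1,-0.02,0,0.25,0,0,0,1,-0.02,0,0.25,0,0,0,1,-0.02,0,0.25,0,0,0,1]
}}

```text
time_s: 35.88
tcp_pos: [0.5673, -0.0009, 0.054]
ee_rot: [[0.992, 0.124, 0.001], [0.124, -0.992, 0.002], [0.001, -0.001, -1.0]]
wrist_force: [-0.1, 0.6, -0.6]
gripper_width: 0.158
```

```bash
python3 -c "
from boxes import *
shot('wrist','w22',(130,60,510,200),2)
go((.5672,-.001,.085),7.03-90)"
```

```text
tip [ 0.5674 -0.0009  0.0932] yawY -82.87 t 35.93 gw 0.155 F [ 0.5 -0.5  0.4]
to tip [ 0.5672 -0.001   0.085 ] move [-0.007, 0.003, 0.204] [-0.016, -0.021, 0.02] rows>= 0.2
```

View pics/w22.png

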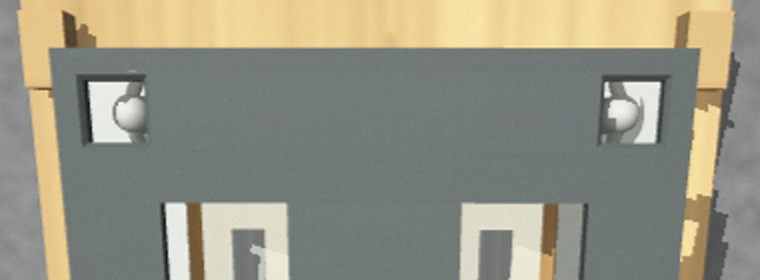

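Request:
{"fn": "move_arm", "kwargs": {
  "motion": [0,0,0.2,0,0,0,1,0,0,0.2,0,0,0,1,0,0,0.2,0,0,0,1]
}}

```text
time_s: 36.18
tcp_pos: [0.567, -0.001, 0.0455]
ee_rot: [[0.992, 0.124, 0.0], [0.124, -0.992, 0.001], [0.001, -0.001, -1.0]]
wrist_force: [-0.4, -0.0, -1.0]
gripper_width: 0.158
```

```bash
python3 -c "
from boxes import *
shot('wrist','w23',(130,60,510,200),2)
go((.5672,-.001,.0744),7.03-90)"
```

```text
tip [ 0.5672 -0.001   0.0848] yawY -82.87 t 36.23 gw 0.156 F [-1.4  0.7 -0.5]
to tip [ 0.5672 -0.001   0.0744] move [-0.001, 0.001, 0.26] [-0.014, -0.012, 0.019] rows>= 0.2
```

View pics/w23.png

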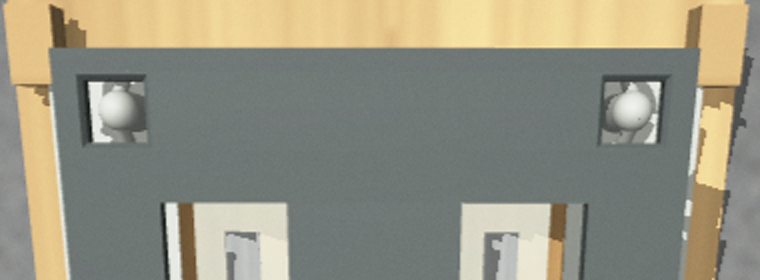

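Pins come up through the holes symmetrically (crop (121,110) and (631,110)), with no contact yet. Pressing.

Request:
{"fn": "move_arm", "kwargs": {
  "motion": [0,0,0.07,0,0,0,1,0,0,0.13,0,0,0,1,0,0,0.13,0,0,0,1]
}}

```text
time_s: 36.48
tcp_pos: [0.5678, -0.0011, 0.0423]
ee_rot: [[0.992, 0.125, 0.002], [0.125, -0.992, 0.001], [0.002, -0.0, -1.0]]
wrist_force: [-1.3, -0.7, 7.0]
gripper_width: 0.159
```

Request:
{"fn": "move_arm", "kwargs": {
  "motion": [0,0,0.06,0,0,0,1,0,0,0.12,0,0,0,1,0,0,0.12,0,0,0,1]
}}

```text
time_s: 36.73
tcp_pos: [0.5681, -0.0011, 0.038]
ee_rot: [[0.992, 0.125, 0.003], [0.125, -0.992, 0.001], [0.003, -0.0, -1.0]]
wrist_force: [0.0, -0.7, -2.3]
gripper_width: 0.158
```

Request:
{"fn": "move_arm", "kwargs": {
  "motion": [0,0,0.07,0,0,0,1,0,0,0.07,0,0,0,1,0,0,0.07,0,0,0,1]
}}

```text
time_s: 36.98
tcp_pos: [0.5678, -0.0011, 0.0353]
ee_rot: [[0.992, 0.125, 0.003], [0.125, -0.992, 0.001], [0.003, -0.0, -1.0]]
wrist_force: [-3.3, -0.3, 3.4]
gripper_width: 0.16
```

Request:
{"fn": "move_arm", "kwargs": {
  "motion": [0,0,0.07,0,0,0,1,0,0,0.07,0,0,0,1,0,0,0.07,0,0,0,1]
}}

```text
time_s: 37.23
tcp_pos: [0.5681, -0.0012, 0.0352]
ee_rot: [[0.992, 0.126, 0.004], [0.126, -0.992, 0.0], [0.004, 0.0, -1.0]]
wrist_force: [-6.7, 0.4, 17.0]
gripper_width: 0.161
```

Request:
{"fn": "move_arm", "kwargs": {
  "motion": [0,0,-0.06,0,0,0,1,0,0,-0.06,0,0,0,0,0,0,-0.06,0,0,0,0,0,0,-0.06,0,0,0,0,0,0,-0.06,0,0,0,0,0,0,-2.5,0,0,0,0,0,0,-2.5,0,0,0,0,0,0,-2.5,0,0,0,0,-1.5,0,-3.5,0,0,0,0,-1.5,0,-3.5,0,0,0,0,-1.5,0,-3.5,0,0,0,0,-1.5,0,-3.5,0,0,0,0,-1.5,0,-3.5,0,0,0,0]
}}

```text
time_s: 38.32
tcp_pos: [0.5082, -0.0087, 0.1749]
ee_rot: [[0.992, 0.126, 0.004], [0.126, -0.992, 0.0], [0.004, 0.0, -1.0]]
wrist_force: [0.2, 0.1, -0.6]
gripper_width: 0.502
```

```bash
python3 -c "
from boxes import *
go((.5,-.001,.2),7.03-90)
shot('wrist','w24');shot('scene','s24',(230,170,390,300),4.5)"
```

```text
tip [ 0.5082 -0.0087  0.2139] yawY -82.76 t 38.32 gw 0.502 F [ 0.2  0.1 -0.6]
to tip [ 0.5   -0.001  0.2  ] move [-0.181, -0.216, 0.347] [0.002, -0.047, 0.042] rows>= 0.4
```

View pics/w24.png

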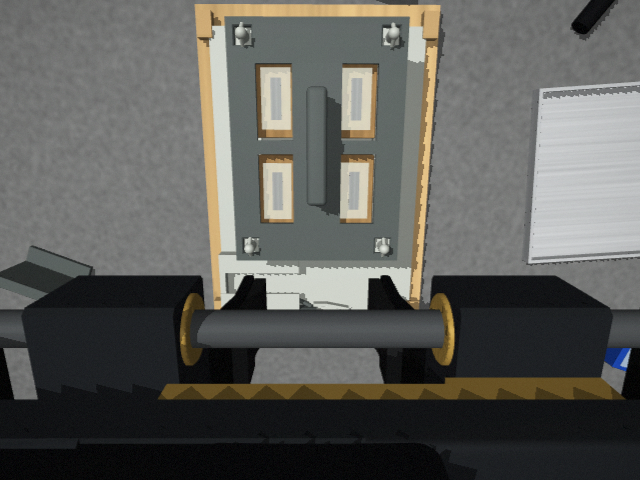

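View pics/s24.png

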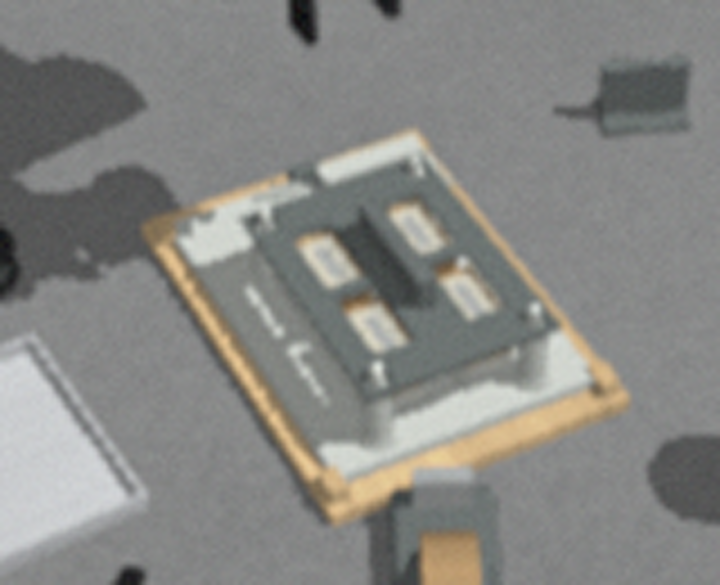

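```bash
python3 -c "
from boxes import *
P=dict(np.load('pics/w24.npz'))
I=cv2.imread('pics/w24_raw.png');g=cv2.cvtColor(I,cv2.COLOR_BGR2HSV);
W=cast(P,[(225,16),(408,17.5),(239,260.5),(399,260.5)],.068)[:,:2]
print(fit(W,np.array([(88,64),(88,-64),(-88,64),(-88,-64)])/1000))
print([round(np.linalg.norm(W[i]-W[j])*1000,1) for i,j in((0,1),(2,3),(0,2),(1,3))])
W=cast(P,[(240.5,33.5),(393,34),(249.5,245),(383.5,245.5)],.0755)[:,:2]
print(fit(W,np.array([(76,52),(76,-52),(-76,52),(-76,-52)])/1000))
camtcp((.42,.24,.02),(320,150),.2-.039,7)"
```

```text
(array([ 0.56708115, -0.00161783]), np.float64(7.661043674966168), array([0.00092744, 0.00161814, 0.00074932, 0.00044385]))
[np.float64(126.2), np.float64(127.7), np.float64(176.4), np.float64(175.5)]
(array([ 5.68105458e-01, -5.61974316e-04]), np.float64(7.205718278844807), array([0.00151071, 0.00162149, 0.0017005 , 0.00147943]))
tip [ 0.5083 -0.0087  0.213 ] yawY -82.76 t 38.42 gw 0.5 F [-0.1 -0.2 -0.2]
to tip [0.3645 0.2355 0.2   ] move [-2.797, -6.509, 0.316] [0.006, -0.024, 0.047] rows>= 6.8
```

Cover is flat: its edges measure 126–128 × 176 on the z=68 mm plane, and all four heads show through. Now the ticket holder.

Request:
{"fn": "move_arm", "kwargs": {
  "motion": [-2.8,-6.5,0.3,0,0,0,-0.3,-2.8,-6.5,0.3,0,0,0,-0.3,-2.8,-6.5,0.3,0,0,0,-0.3,-2.8,-6.5,0.3,0,0,0,-0.3,-2.8,-6.5,0.3,0,0,0,-0.3,-2.8,-6.5,0.3,0,0,0,-0.3,-2.8,-6.5,0.3,0,0,0,-0.3,-2.8,-6.5,0.3,0,0,0,-0.3,-2.8,-6.5,0.3,0,0,0,-0.3,-2.8,-6.5,0.3,0,0,0,-0.3,-2.8,-6.5,0.3,0,0,0,-0.3]
}}

```text
time_s: 39.33
tcp_pos: [0.3648, 0.2344, 0.1611]
ee_rot: [[0.992, 0.125, 0.001], [0.125, -0.992, -0.001], [0.001, 0.002, -1.0]]
wrist_force: [0.5, 1.0, -1.5]
gripper_width: 0.651
```

```bash
python3 -c "
from boxes import *
go((.364,.2355,.2),7.03-90)
shot('wrist','w25');I=cv2.imread('pics/w25_raw.png')[0:280,160:480];cv2.imwrite('pics/w25c.png',cv2.resize(I,None,fx=2,fy=2))"
```

```text
tip [0.3648 0.2344 0.2001] yawY -82.85 t 39.33 gw 0.651 F [ 0.5  1.  -1.5]
to tip [0.364  0.2355 0.2   ] move [-0.017, -0.03, 0.002] [0.018, -0.013, 0.025] rows>= 0.0
```

View pics/w25c.png

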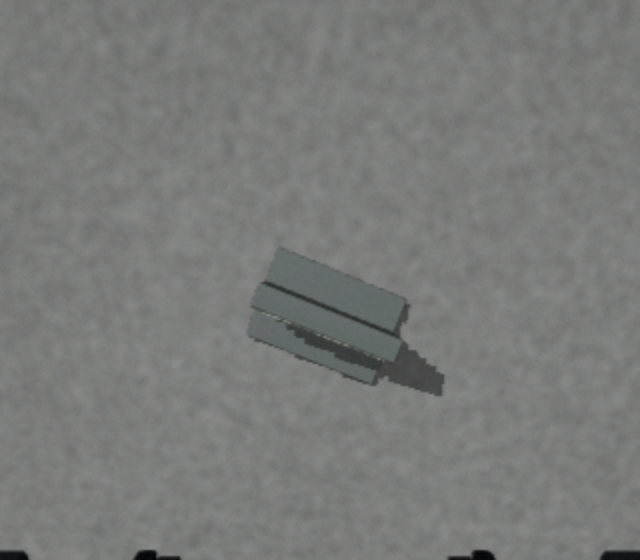

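```bash
cat > tk.py <<'E'
from boxes import *
P=dict(np.load('pics/w25.npz'));o=np.array([160,0])
F=cast(P,np.array([(281,247),(408,301),(375,384),(248,338)])/2+o,.005)[:,:2]
Wt=cast(P,np.array([(265,284),(401,334),(396,360),(252,308)])/2+o,.046)[:,:2]
d=lambda A:[round(np.linalg.norm(A[i]-A[(i+1)%4])*1000,1) for i in range(4)]
ang=lambda a,b:np.degrees(np.arctan2(*(b-a)[::-1]))
print(F.mean(0),d(F),ang(F[1],F[0]),ang(F[2],F[3]));print(Wt.mean(0),d(Wt),ang(Wt[1],Wt[0]),ang(Wt[2],Wt[3]))
E
python3 tk.py
```

```text
[0.41275361 0.23408491] [np.float64(59.0), np.float64(38.4), np.float64(59.3), np.float64(41.0)] 74.90694158188923 77.38392994682684
[0.41381799 0.2347285 ] [np.float64(55.5), np.float64(10.1), np.float64(59.1), np.float64(10.3)] 77.45421677671415 77.61942042709221
```

```bash
python3 -c "
from boxes import *
P=dict(np.load('pics/w1.npz'))
# lips inner edges at crop col 300: rows 333(upper) 397(lower)
W=cast(P,[(210+300/3.8,130+333/3.8),(210+300/3.8,130+397/3.8),(210+200/3.8,130+335/3.8),(210+200/3.8,130+400/3.8)],.0295)[:,:2]
print(((W-C)@RM*1000).round(1))
for y in(-95,0): print(y,D(-122,y).round(4))
go((.413,.2344,.09),167.2);print(np.round(r.sense()['joints'],1))"
```

```text
[[-113.7   28.6]
 [-132.1   29.2]
 [-113.8   56.6]
 [-132.5   57.5]]
-95 [ 0.4576 -0.1096]
0 [ 0.446  -0.0153]
tip [0.3649 0.2342 0.2002] yawY -82.88 t 39.38 gw 0.654 F [0.1 0.3 0.2]
to tip [0.413  0.2344 0.09  ] move [1.189, 0.141, 2.757] [0.023, -0.004, -14.016] rows>= 9.8
[ 54.4   4.2 -26.8   0.1 -59.1  42.6]
```

```bash
python3 -c "
from boxes import *
P=dict(np.load('pics/w1.npz'))
for n,z,pts in [('lip tops .0295',.0295,[(350,268),(350,330),(352,398),(352,455),(92,270),(102,458),(112,333),(112,400)]),('floor .018',.018,[(135,340),(137,398),(112,333)]),('guides .02',.02,[(520,262),(440,275),(520,450),(400,430)])]:
  W=cast(P,[(210+x/3.8,130+y/3.8) for x,y in pts],z)[:,:2];print(n,((W-C)@RM*1000).round(1).tolist())
"
```

```text
lip tops .0295 [[-95.5, 14.2], [-113.0, 14.6], [-132.6, 14.5], [-149.4, 14.9], [-95.0, 85.6], [-149.2, 86.4], [-112.8, 81.2], [-132.1, 82.4]]
floor .018 [[-117.3, 76.9], [-134.5, 77.4], [-115.2, 83.4]]
guides .02 [[-96.1, -33.6], [-99.5, -10.9], [-151.4, -33.7], [-144.8, 1.2]]
```

The channel mouth measures y=+14.5 and its end stop +82 in the display frame (67 long, as given), so home is at (−122, +51) and the run-in start at y=−44. I'll turn the wrist by −110° to keep joint 6 in range later, and grip the wall 15 mm towards its trailing end.

```bash
cat >> boxes.py <<'E'
def go2(pos,yaw):
    "as go, but exact yaw of tool Y (no half-turn choice)"
    s=r.sense();p=np.array(s["tcp_pos"]);M=np.array(s["ee_rot"]);pos=np.array(pos,float)
    a=np.radians(yaw);Y=np.array([np.cos(a),np.sin(a),0]);Z=np.array([0,0,-1.]);Mt=np.c_[np.cross(Y,Z),Y,Z]
    d=M.T@(pos-[0,0,TIP]-p)/.04;w=R.from_matrix(M.T@Mt).as_rotvec(degrees=True)/5
    print("tip",np.round(p+[0,0,TIP],4),"Y",round(np.degrees(np.arctan2(M[1,1],M[0,1])),2),"t",round(s["time_s"],2),"gw",round(s["gripper_width"],3),"F",np.round(s["wrist_force"],1),"j6",round(s["joints"][5],1))
    print("move",np.round(d,3).tolist(),np.round(w,3).tolist(),"rows",round(max(np.linalg.norm(d)*40/41.7,np.linalg.norm(w)*5/7.16),1))
def tgrip(z):
    a=np.radians(77.2);go2((.413-.015*np.cos(a),.2344-.015*np.sin(a),z),167.2)
E
python3 -c "
from boxes import *
tgrip(.12)"
```

```text
tip [0.3649 0.2342 0.2002] Y -82.88 t 39.38 gw 0.654 F [0.1 0.3 0.2] j6 42.6
move [1.062, 0.494, 2.008] [-0.005, -0.025, 21.984] rows 15.4
```

Request:
{"fn": "move_arm", "kwargs": {
  "motion": [1.06,0.49,1.0,0,0,22,0,1.06,0.49,1.0,0,0,22,0,1.06,0.49,1.0,0,0,22,0,1.06,0.49,1.0,0,0,22,0,1.06,0.49,1.0,0,0,22,0,1.06,0.49,1.0,0,0,22,0,1.06,0.49,1.0,0,0,22,0,1.06,0.49,1.0,0,0,22,0,1.06,0.49,1.0,0,0,22,0,1.06,0.49,1.0,0,0,22,0,1.06,0.49,1.0,0,0,22,0,1.06,0.49,1.0,0,0,22,0,1.06,0.49,1.0,0,0,22,0,1.06,0.49,1.0,0,0,22,0,1.06,0.49,1.0,0,0,22,0,1.06,0.49,2.0,0,0,22,0,1.06,0.49,2.0,0,0,22,0,1.06,0.49,2.0,0,0,22,0,1.06,0.49,2.0,0,0,22,0]
}}

```text
time_s: 40.97
tcp_pos: [0.4106, 0.2196, 0.0822]
ee_rot: [[-0.223, -0.975, 0.002], [-0.975, 0.223, -0.001], [0.001, -0.003, -1.0]]
wrist_force: [-0.4, 0.8, 0.6]
gripper_width: 0.499
```

```bash
python3 -c "
from boxes import *
tgrip(.07);shot('wrist','w26')"
```

```text
tip [0.4106 0.2196 0.1212] Y 167.14 t 40.97 gw 0.499 F [-0.4  0.8  0.6] j6 -61.3
move [0.0, 0.026, 1.279] [-0.03, -0.008, -0.013] rows 1.2
```

View pics/w26.png

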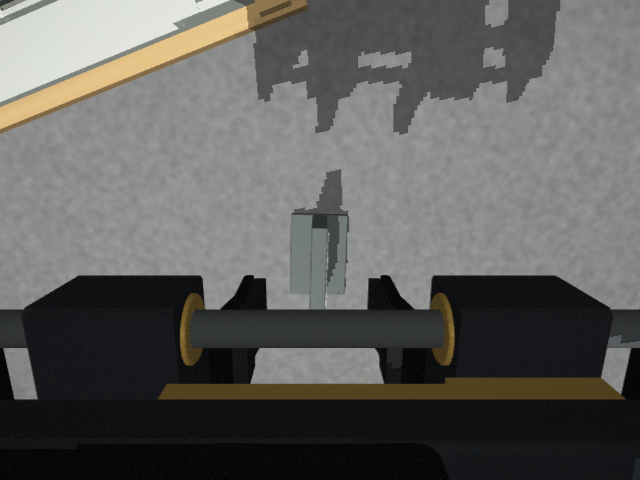

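Request:
{"fn": "move_arm", "kwargs": {
  "motion": [0,0.02,2.33,0,0,0,0,0,0.02,2.33,0,0,0,0,0,0.02,2.33,0,0,0,0,0,0.02,2.33,0,0,0,0,0,0.02,2.33,0,0,0,0,0,0.02,2.33,0,0,0,0,0,0.02,2.33,0,0,0,1,0,0.02,2.33,0,0,0,1,0,0.02,2.33,0,0,0,1,0,0.02,2.33,0,0,0,1,0,0.02,2.33,0,0,0,1,0,0.02,2.33,0,0,0,1,0,0.02,2.33,0,0,0,1,0,0.02,2.33,0,0,0,1]
}}

```text
time_s: 42.18
tcp_pos: [0.4103, 0.2204, -0.0104]
ee_rot: [[-0.222, -0.975, 0.003], [-0.975, 0.222, -0.0], [-0.001, -0.003, -1.0]]
wrist_force: [-1.0, 0.2, 3.5]
gripper_width: 0.11
```

```bash
python3 -c "
from boxes import *
tgrip(.1);shot('wrist','w27',(220,150,420,350),3)
print(D(-122,-59));go2((*D(-122,-59),.12),-172.97)"
```

```text
tip [0.4103 0.2204 0.0286] Y 167.15 t 42.18 gw 0.11 F [-1.   0.2  3.5] j6 -61.5
move [0.017, 0.006, -1.786] [-0.038, 0.007, -0.01] rows 1.7
[ 0.45323812 -0.07388791]
tip [0.4103 0.2204 0.0286] Y 167.15 t 42.23 gw 0.11 F [-0.3  0.1  3.1] j6 -61.5
move [6.932, -2.69, -2.281] [-0.039, 0.0, -3.976] rows 7.5
```

View pics/w27.png

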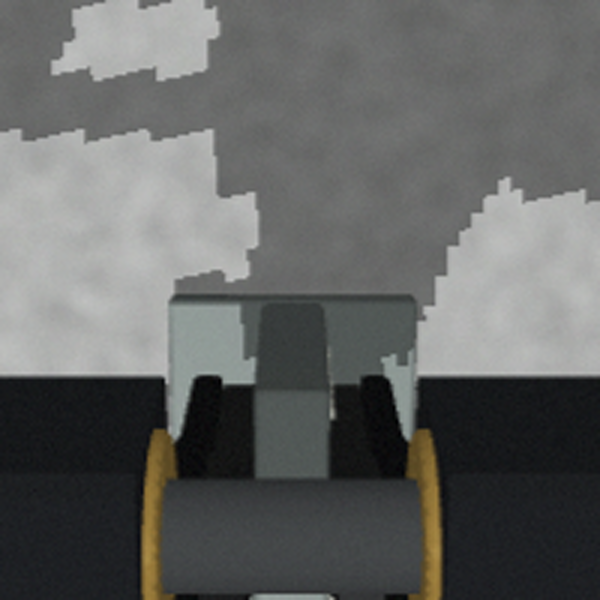

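Request:
{"fn": "move_arm", "kwargs": {
  "motion": [0,0,-2.8,0,0,0,1,0,0,-2.8,0,0,0,1,0,0,-2.8,0,0,0,1,0,0,-2.8,0,0,0,1,6.93,-2.69,-2.8,0,0,-3.98,1,6.93,-2.69,-2.8,0,0,-3.98,1,6.93,-2.69,-2.8,0,0,-3.98,1,6.93,-2.69,-2.8,0,0,-3.98,1,6.93,-2.69,-2.8,0,0,-3.98,1,6.93,-2.69,-2.8,0,0,-3.98,1,6.93,-2.69,-2.8,0,0,-3.98,1,6.93,-2.69,-2.8,0,0,-3.98,1,6.93,-2.69,-2.8,0,0,-3.98,1,6.93,-2.69,-2.8,0,0,-3.98,1,6.93,-2.69,-2.8,0,0,-3.98,1,6.93,-2.69,-2.8,0,0,-3.98,1,6.93,-2.69,-2.8,0,0,-3.98,1]
}}

```text
time_s: 43.65
tcp_pos: [0.4531, -0.0728, 0.1017]
ee_rot: [[0.125, -0.992, 0.003], [-0.992, -0.125, -0.0], [0.0, -0.003, -1.0]]
wrist_force: [0.4, 0.4, -0.1]
gripper_width: 0.113
```

```bash
python3 -c "
from boxes import *
shot('scene','s28',(220,130,360,260),5)
go2((*D(-122,-59),.065),-172.97)"
```

```text
tip [ 0.4532 -0.0729  0.1407] Y -172.84 t 43.7 gw 0.113 F [-0.1 -0.3 -0.7] j6 -4.1
move [0.025, 0.008, 1.893] [-0.039, -0.005, 0.025] rows 1.8
```

View pics/s28.png

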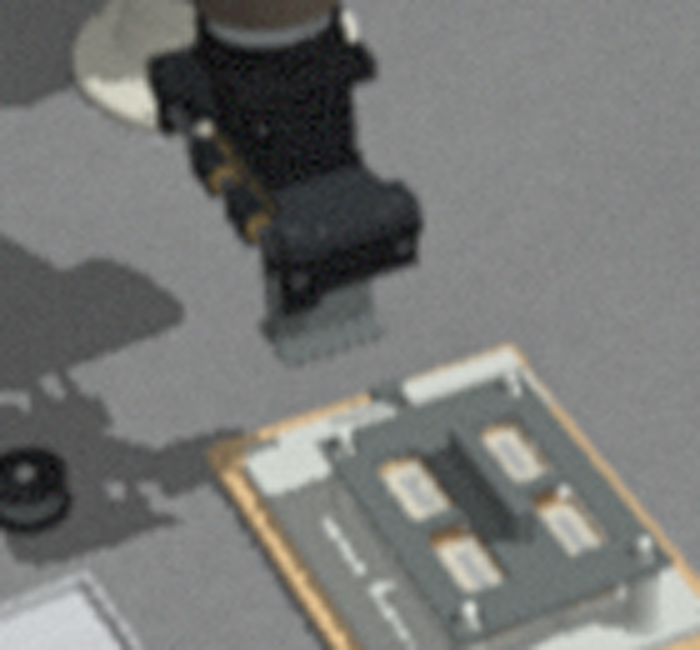

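```bash
python3 -c "
from boxes import *
P=imaging.camera_params('scene');s=r.sense();p=np.array(s['tcp_pos']);M=np.array(s['ee_rot'])
for k in(.08,.095):
 for h in(.03,.045,.06,.075):
  q=p-M[:,1]*k-M[:,2]*.0;q[2]=p[2]+.039+h;print(k,h,((proj(P,q)[0]-[220,130])*5).round())
"
```

```text
0.08 0.03 [349. 338.]
0.08 0.045 [348. 316.]
0.08 0.06 [346. 293.]
0.08 0.075 [345. 270.]
0.095 0.03 [362. 355.]
0.095 0.045 [360. 332.]
0.095 0.06 [359. 309.]
0.095 0.075 [357. 286.]
```

The gripper's end panel sits about 70 mm above the real fingertips, so the body clears the ridge and the whole slide can be done while gripped. Lowering.

Request:
{"fn": "move_arm", "kwargs": {
  "motion": [0.03,0,1.9,0,0,0,1,0.03,0,1.9,0,0,0,1,0.03,0,1.9,0,0,0,1,0.03,0,1.9,0,0,0,1,0.03,0,1.9,0,0,0,1,0.03,0,1.9,0,0,0,1,0.03,0,1.9,0,0,0,1]
}}

```text
time_s: 44.28
tcp_pos: [0.4552, -0.0737, 0.0276]
ee_rot: [[0.125, -0.992, 0.008], [-0.992, -0.125, 0.001], [0.0, -0.008, -1.0]]
wrist_force: [-0.2, -0.2, 0.0]
gripper_width: 0.11
```

```bash
python3 -c "
from boxes import *
go2((*D(-122,-59),.0466),-172.97);shot('wrist','w29')"
```

```text
tip [ 0.4552 -0.0737  0.0666] Y -172.81 t 44.28 gw 0.11 F [-0.2 -0.2  0. ] j6 -4.0
move [-0.001, 0.054, 0.501] [-0.088, -0.005, 0.033] rows 0.5
```

View pics/w29.png

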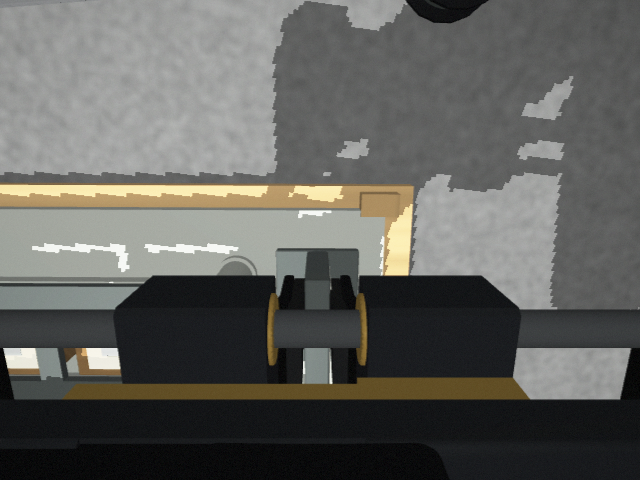

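Request:
{"fn": "move_arm", "kwargs": {
  "motion": [0,0.05,0.2,-0.09,0,0.03,1,0,0.05,0.2,-0.09,0,0.03,1,0,0.05,0.2,-0.09,0,0.03,1,0,0.05,0.2,-0.09,0,0.03,1]
}}

```text
time_s: 44.67
tcp_pos: [0.453, -0.0741, 0.0194]
ee_rot: [[0.122, -0.992, -0.001], [-0.992, -0.122, -0.0], [0.0, 0.001, -1.0]]
wrist_force: [0.7, -0.1, -0.4]
gripper_width: 0.111
```

```bash
python3 -c "
from boxes import *
go2((*D(-122,-59),.0466),-172.97)"
```

```text
tip [ 0.453  -0.0741  0.0584] Y -172.98 t 44.67 gw 0.111 F [ 0.7 -0.1 -0.4] j6 -4.1
move [-0.004, -0.008, 0.294] [0.01, -0.005, -0.001] rows 0.3
```

Request:
{"fn": "move_arm", "kwargs": {
  "motion": [0,0,0.15,0,0,0,1,0,0,0.25,0,0,0,1,0,0,0.25,0,0,0,1,0,0,0.25,0,0,0,1]
}}

```text
time_s: 45.0
tcp_pos: [0.4525, -0.0742, 0.0088]
ee_rot: [[0.122, -0.992, -0.002], [-0.992, -0.122, -0.001], [0.001, 0.002, -1.0]]
wrist_force: [-0.3, 0.3, 0.3]
gripper_width: 0.113
```

```bash
python3 -c "
from boxes import *
go2((*D(-122,-59),.0466),-172.97);shot('top','t30',(270,200,380,340),5)"
```

```text
tip [ 0.4525 -0.0742  0.0478] Y -172.97 t 45.0 gw 0.113 F [-0.3  0.3  0.3] j6 -4.1
move [-0.005, -0.019, 0.031] [0.026, -0.006, -0.001] rows 0.0
```

View pics/t30.png

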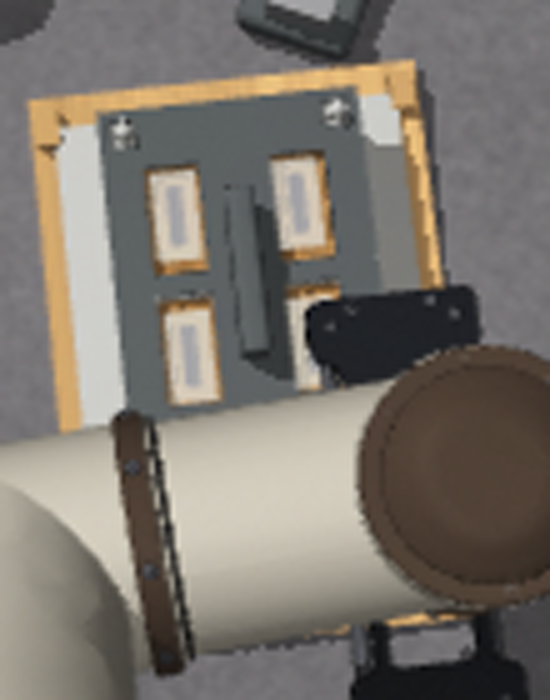

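Request:
{"fn": "move_arm", "kwargs": {
  "motion": [0,-0.02,0.03,0.02,0,0,1,0,-0.02,0.03,0.02,0,0,1,-0.25,-0.02,0.03,0.02,0,0,1,-0.5,-0.02,0.03,0.02,0,0,1,-0.75,-0.02,0.03,0.02,0,0,1,-0.75,-0.02,0.03,0.02,0,0,1,-0.75,-0.02,0.03,0.02,0,0,1]
}}

```text
time_s: 45.63
tcp_pos: [0.4514, -0.043, 0.0084]
ee_rot: [[0.124, -0.992, 0.003], [-0.992, -0.124, 0.0], [0.0, -0.003, -1.0]]
wrist_force: [2.0, -0.6, -1.0]
gripper_width: 0.113
```

```bash
python3 -c "
from boxes import *
go2((*D(-122,36),.0466),-172.97);s=r.sense();print(((np.array(s['tcp_pos'])[:2]-C)@RM*1000).round(1));shot('wrist','w31');shot('scene','s31',(230,150,350,260),6)"
```

```text
tip [ 0.4514 -0.043   0.0474] Y -172.85 t 45.63 gw 0.113 F [ 2.  -0.6 -1. ] j6 -8.1
move [-1.604, 0.045, 0.02] [-0.038, -0.003, 0.024] rows 1.5
[-120.   -28.2]
```

View pics/s31.png

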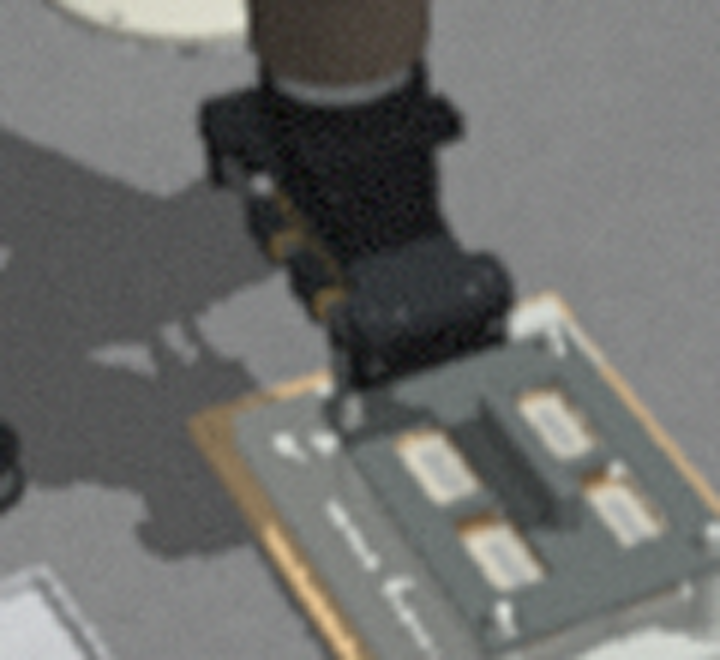

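Request:
{"fn": "move_arm", "kwargs": {
  "motion": [0,0.05,0.01,-0.03,0,0.02,1,0,0.05,0.01,-0.03,0,0.02,1,-0.15,0.05,0.01,-0.03,0,0.02,1,-0.3,0.05,0.01,-0.03,0,0.02,1,-0.4,0.05,0.01,-0.03,0,0.02,1,-0.4,0.05,0.01,-0.03,0,0.02,1]
}}

```text
time_s: 46.23
tcp_pos: [0.4488, -0.0273, 0.0084]
ee_rot: [[0.122, -0.993, 0.004], [-0.993, -0.122, 0.001], [-0.0, -0.004, -1.0]]
wrist_force: [3.9, 1.2, 0.9]
gripper_width: 0.114
```

```bash
python3 -c "
from boxes import *
go2((*D(-122,36),.0466),-172.97);s=r.sense();print(((np.array(s['tcp_pos'])[:2]-C)@RM*1000).round(1))"
```

```text
tip [ 0.4488 -0.0273  0.0474] Y -173.01 t 46.23 gw 0.114 F [3.9 1.2 0.9] j6 -10.4
move [-1.205, 0.034, 0.021] [-0.042, 0.004, -0.007] rows 1.2
[-120.7  -12.2]
```

Request:
{"fn": "move_arm", "kwargs": {
  "motion": [-0.2,0.02,0.01,-0.02,0,0,1,-0.4,0.02,0.01,-0.02,0,0,1,-0.6,0.02,0.01,-0.02,0,0,1,-0.8,0.02,0.01,-0.02,0,0,1,-0.8,0.02,0.01,-0.02,0,0,1,-0.8,0.02,0.01,-0.02,0,0,1]
}}

```text
time_s: 46.73
tcp_pos: [0.445, 0.0051, 0.0083]
ee_rot: [[0.122, -0.992, 0.004], [-0.992, -0.122, 0.002], [-0.001, -0.004, -1.0]]
wrist_force: [4.6, 2.0, 0.6]
gripper_width: 0.111
```

```bash
python3 -c "
from boxes import *
go2((*D(-122,36),.0466),-172.97);s=r.sense();print(((np.array(s['tcp_pos'])[:2]-C)@RM*1000).round(1));shot('wrist','w32')"
```

```text
tip [0.445  0.0051 0.0473] Y -172.97 t 46.73 gw 0.111 F [4.6 2.  0.6] j6 -14.7
move [-0.391, 0.037, 0.017] [-0.044, 0.012, 0.001] rows 0.4
[-120.5   20.4]
```

View pics/w32.png

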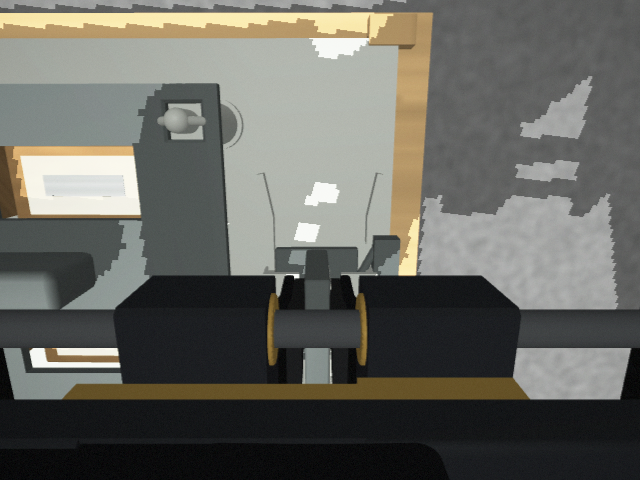

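Request:
{"fn": "move_arm", "kwargs": {
  "motion": [-0.15,0.01,0,0,0,0,1,-0.3,0.01,0,0,0,0,1,-0.4,0.01,0,0,0,0,1,-0.45,0.01,0,0,0,0,1,-0.45,0.01,0,0,0,0,1]
}}

```text
time_s: 47.2
tcp_pos: [0.4406, 0.022, 0.008]
ee_rot: [[0.122, -0.993, 0.0], [-0.993, -0.122, 0.0], [-0.0, -0.0, -1.0]]
wrist_force: [1.4, 0.4, 4.5]
gripper_width: 0.112
```

```bash
python3 -c "
from boxes import *
go2((*D(-122,36),.0466),-172.97);s=r.sense();print(((np.array(s['tcp_pos'])[:2]-C)@RM*1000).round(1));shot('wrist','w33',(220,200,420,300),4)"
```

```text
tip [0.4406 0.022  0.047 ] Y -173.02 t 47.2 gw 0.112 F [1.4 0.4 4.5] j6 -17.1
move [0.042, -0.021, 0.01] [-0.001, 0.003, -0.01] rows 0.0
[-122.8   37.7]
```

View pics/w33.png

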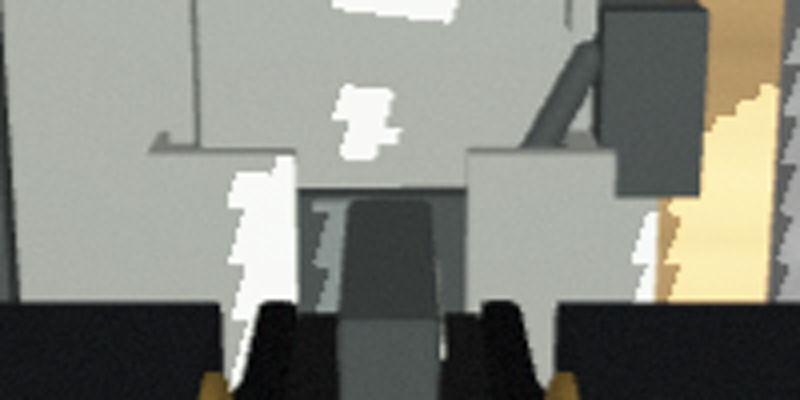

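Request:
{"fn": "move_arm", "kwargs": {
  "motion": [-0.05,0,0,0,0,0,1,-0.05,0,0,0,0,0,1,-0.05,0,0,0,0,0,1]
}}

```text
time_s: 47.5
tcp_pos: [0.4402, 0.0224, 0.0083]
ee_rot: [[0.121, -0.993, -0.001], [-0.993, -0.121, -0.002], [0.001, 0.001, -1.0]]
wrist_force: [4.0, -7.1, 6.3]
gripper_width: 0.111
```

```bash
python3 -c "
from boxes import *
s=r.sense();print(((np.array(s['tcp_pos'])[:2]-C)@RM*1000).round(1))"
```

```text
[-123.1   38.2]
```

It's against the end stop (−7 N). Release and withdraw straight up.

Request:
{"fn": "move_arm", "kwargs": {
  "motion": [0.03,0,0,0,0,0,1,0.03,0,0,0,0,0,0.3,0.03,0,0,0,0,0,0.3,0.03,0,0,0,0,0,0.3,0.03,0,0,0,0,0,0.3,0.03,0,-2.5,0,0,0,0.3,0.03,0,-2.5,0,0,0,0.3,0.03,0,-4,0,0,0,0.3,0.03,0,-4,0,0,0,0.3,0.03,0,-4,0,0,0,0.3,0.03,0,-4,0,0,0,0.3,-2,0,-4,0,0,0,0.3,-2,0,-4,0,0,0,0.3,-2,0,-4,0,0,0,0.3,-2,0,-4,0,0,0,0.3]
}}

```text
time_s: 48.75
tcp_pos: [0.429, 0.103, 0.1663]
ee_rot: [[0.125, -0.992, -0.005], [-0.992, -0.125, -0.003], [0.003, 0.005, -1.0]]
wrist_force: [-0.6, -0.1, -0.2]
gripper_width: 0.349
```

```bash
python3 -c "
from boxes import *
shot('wrist','w34');s=r.sense();print(s['wrist_force'],s['gripper_width']);shot('scene','s34',(220,150,380,300),4)"
```

```text
[-0.96374073  0.01969389 -0.47280146] 0.3507522023048025
```

View pics/w34.png

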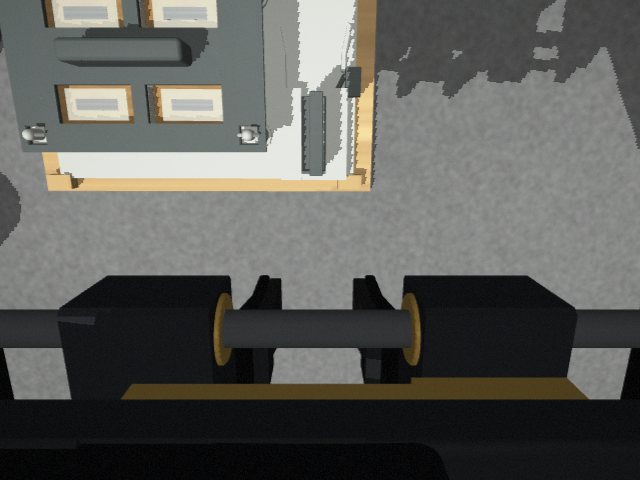

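View pics/s34.png

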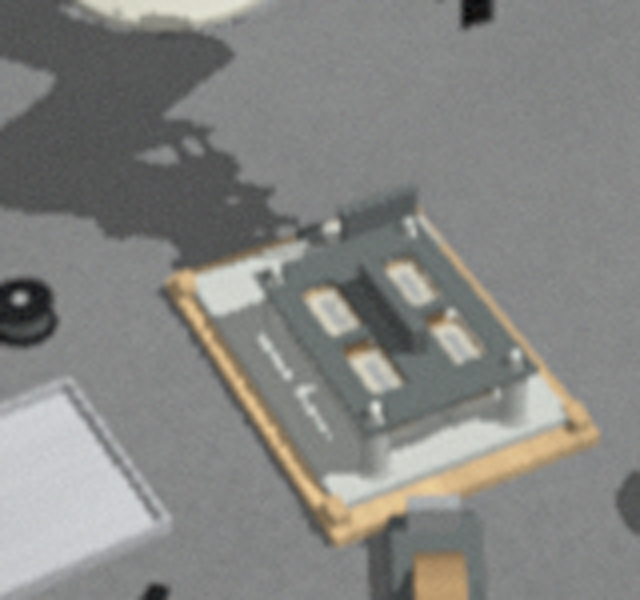

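```bash
python3 -c "
import cv2
I=cv2.imread('pics/w34_raw.png')[20:195,240:390];cv2.imwrite('pics/w34c.png',cv2.resize(I,None,fx=3.4,fy=3.4,interpolation=cv2.INTER_CUBIC))"
```

```text
(no output)
```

View pics/w34c.png

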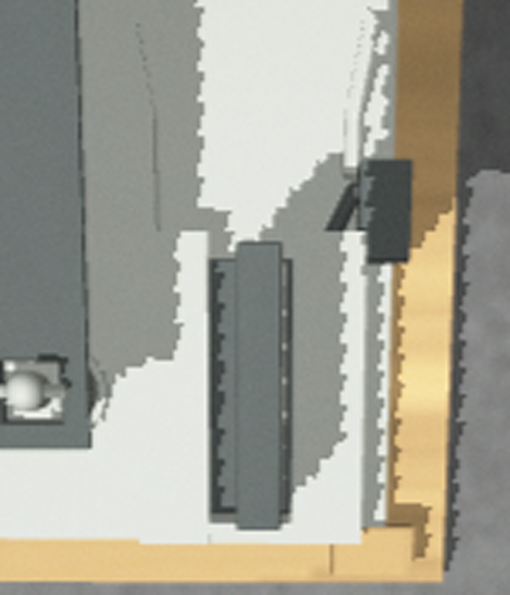

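```bash
python3 -c "
from boxes import *
P=dict(np.load('pics/w34.npz'))
f=lambda pts,z:((cast(P,[(240+x/3.4,20+y/3.4) for x,y in pts],z)[:,:2]-C)@RM*1000).round(1)
w=f([(236,242),(281,242),(281,529),(238,528)],.064);print('wall',w.tolist(),w.mean(0))
print('catch tip',f([(328,229),(358,185)],.026).tolist(),'mouth lip',f([(180,232),(362,230)],.0295).tolist())
P=dict(np.load('pics/w1.npz'))
g=lambda pts,z:((cast(P,[(210+x/3.8,130+y/3.8) for x,y in pts],z)[:,:2]-C)@RM*1000).round(1)
print('catch at rest',g([(352,420),(395,445)],.026).tolist())
I=cv2.imread('pics/top0.png')
"
```

```text
wall [[-119.4, 21.8], [-128.8, 21.7], [-129.2, 81.1], [-119.8, 80.9]] [-124.3     51.375]
catch tip [[-140.4, 15.1], [-147.3, 5.4]] mouth lip [[-106.0, 16.3], [-148.1, 15.6]]
catch at rest [[-140.0, 14.8], [-147.6, 2.6]]
```

```bash
python3 -c "
from boxes import *
shot('top','t35');labels('w24',.058)"
```

```text
px [278. 190.] c 529.6 25.5 size 43.6 22.6 yaw 6.9
px [354. 190.] c 537.7 -34.4 size 44.3 22.2 yaw 7.0
px [357.  98.] c 605.5 -26.1 size 43.5 22.2 yaw 8.2
px [276.  98.] c 598.1 33.9 size 43.8 22.5 yaw 7.3
px [425. 162.] c 559.8 -85.6 size 178.6 7.6 yaw 7.3
px [210. 155.] c 541.3 79.0 size 183.9 9.3 yaw 7.1
px [312.  14.] c 654.5 10.3 size 173.6 21.2 yaw -82.9
```

View pics/t35.png

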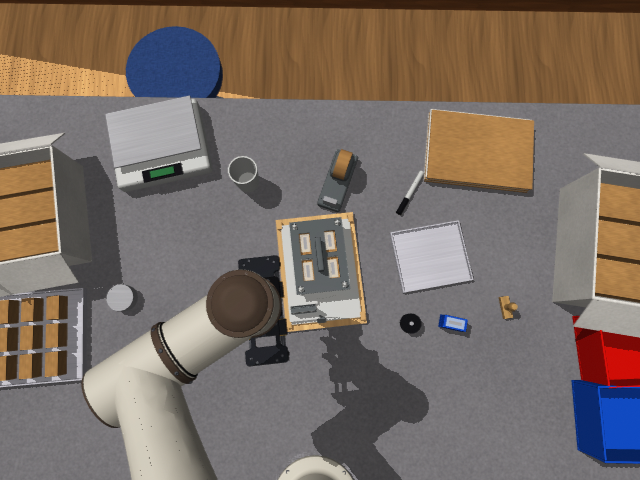

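Bystanders and the blue look-alike are unmoved, the arm is clear and the tray is empty. Handing in.

```bash
python3 -c "
from station import r
print(r.finish_job())"
```

```text
the job is handed in; nothing more can be done
None
```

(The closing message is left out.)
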